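# Put the measuring tools away in the toolbox tray

## Task

Clear the four measuring tools off the bench mat into the red lift-out toolbox tray: the dial indicator, the magnetic base, the V-block and the micrometer each go in the recess moulded to its own shape, seated flat on the recess floor, and are set down there, not dropped. Leave the tap wrench and the pair of white nylon soft-jaw pads lying where they are.

Things in the scene. Friction and masses are not known exactly. Their poses are not given: they have to be found in the camera images.
- indicator_center (a point): Chrome dial indicator lying on its back, white dial up: bezel 57 mm across, 24 mm thick. The point is the centre of the round case, 12 mm above its underside. x points along the thin stem and plunger (reaching 70 mm along +x; a short cap reaches 38 mm along -x), z up. Take it across the bezel (along y). 0.16 kg.
- magbase_center (a point): Black magnetic base, switched off: a block 50 mm long (x), 44 mm wide (y), 46 mm high, with a brass seam and a round switch knob that stands out 14 mm from its +x end. The point is the centre of the block, 23 mm above its underside; z up. Take it across the 44 mm sides. 0.6 kg.
- vblock_center (a point): Steel V-block, 60 mm long (x), 38 mm wide (y), 32 mm high, with a 26 mm wide vee along x in its top. The point is its centre, 16 mm above its underside; z up. Take it across the 38 mm sides. 0.42 kg.
- micrometer_center (a point): Micrometer lying flat. The point is on the axis of its round steel thimble (16 mm diameter), 8 mm above the underside. Thimble and ratchet reach 52 mm along -x, the thimble also 12 mm along +x; the C-shaped grey frame lies 20 to 68 mm along +x, from 8 mm on the +y side to 38 mm on the -y side; z up. Take it across the thimble (along y) at the point. 0.20 kg.
- recess_indicator (a point): Recess for the dial indicator in one of four grey moulded inserts (150 x 124 mm) that stand 2 by 2, in any order, in the red tray (310 x 256 mm, rim 24 mm high). Round, 74 mm, with a 26 mm wide slot for stem (+x) and cap. 15 mm deep; as in every recess its tool's outline is painted yellow on the black floor. The point is on the floor, where the middle of the case belongs; z up.
- recess_magbase (a point): Recess for the magnetic base in another insert, 15 mm deep: 66 mm (x) by 60 mm (y) with a 46 mm wide bay for the knob at its +x end. The point is on its floor, where the middle of the block belongs; z up. In every insert a 44 mm wide channel as deep as the recess crosses from edge to edge along y at the listed point, for the fingers.
- recess_vblock (a point): Recess for the V-block in another insert, 15 mm deep: a plain rectangle 76 mm (x) by 54 mm (y), crossed by the finger channel along y. The point is on its floor, in the middle; the block's length lies along x, either way round; z up.
- recess_micrometer (a point): Recess for the micrometer in another insert, 15 mm deep: a 32 mm wide slot for the thimble along -x opens into a wide bay for the frame towards +x and the -y side; a finger channel crosses it along y. The point is on its floor, where the micrometer's point belongs, the micrometer's x along the recess's x; z up.
- tap_wrench_center (a point): Bystander: small steel bar tap wrench, 130 mm long (x), 22 mm wide and 12 mm thick at the middle. The point is its centre, 6 mm above its underside.
- jaw_pads_center (a point): Bystander: the pair of white nylon soft-jaw pads, clapped together, 100 mm long (x), 51 mm wide, 17 mm thick. The point is the centre, 8 mm above the underside.

How it is judged:
By the outcome, as a careful person would: the job done as asked, in the order asked, and still so for the second after the job is handed in, with the robot touching nothing.
It also fails if it takes over 112 s, if anything falls off the work surface, if the arm or the gripper's body presses on something with over 40 N, if the wrist force passes 120 N, or if a joint passes its speed limit or range.

## Robot

A 6-joint arm with a two-finger parallel gripper is mounted at the origin on the work surface. World frame = base frame: x ahead of the robot, y to its left, z up, the work surface at z = 0. Lengths are in m, angles in rad, forces in N, time in s.
With the tool pointing down it reaches from about 0.35 to 0.85 m from the base axis. Payload 8.1 kg.
Tool frame: the origin (TCP) lies at the centre of the arm's flange, where the gripper is bolted on; the fingertips stand 186 mm ahead of it and the grasp point (between the pads) lies 167 mm ahead of it; z points along the fingers, y is the line along which they close (so a half turn about z gives the same grasp; the last joint's range is limited). The gripper opens to 93 mm and grips with 3 to 60 N. Pads are 15 mm wide; open, the fingers measure 128 mm over their backs; the gripper's body (75 mm by 188 mm) begins 65 mm behind the grasp point.
Start: joints at [1.067, 0.13, 1.488, -0, 1.523, -0.085], TCP at [0.244, 0.548, 0.405] pointing down, gripper open.
Joint ranges: [-2.96, 2.96], [-0.89, 2.26], [0.02, 2.5], [-1.34, 4.48], [0, 2.73], [-2.66, 2.66]. Speed limits (rad/s): [2.39, 2.39, 2.79, 3.14, 3.14, 3.14].

## Interface

Orientations are given as a rotation vector (axis times angle).
In Python, from plant import robot gives the robot as it stands.
- The arm moves only by the tool apply_moves, never from a script. Its argument "series" is a list of rows, each a list of 2 entries, a list of its own where there are three numbers: the shift along the tool's x, y, z in mm, then the turn, a rotation vector about the tool's x, y, z in rad. A call has 1 to 12 rows; each row shifts and turns the commanded pose from where the row before left it, along the tool's axes as they then stand; what a row does not reach is not made up. A row lasts 1/12 s, in which the tool goes at most 41.7 mm and 7.16 degrees, less where a joint would pass 70% of its speed; a pose out of reach is approached as far as the arm can. A call is refused whole if a number of a shift passes 41.7 or a number of a turn 0.125, either way. A call with a gripper value outside its range is refused whole. "claw" is the opening, from 0 (shut) to 1 (fully open), set as the call begins (left out, the last holds). The fingers move at their own pace and stop on an object; "newtons" is the grip in N (left out, the last holds). Time passes only in rows, so rows that do not move let the fingers close. It gives the time, the measured TCP pose, the force, the opening and the grip force at its end, in the units of the state.
- robot.read_state(): the state, without advancing time (a new reading comes with each control period).
- robot.read_camera(name): name is "scene" or "top" or "wrist"; returns (picture, depth): 384x512x3 uint8, blue, green, red; 384x512 float32, m along the optical axis (not along the pixel's ray), 0 where there is no reading.
- robot.calibration(name): a dict with "fx", "fy", "cx", "cy" (pixels), "D" ([k1, k2, p1, p2, k3] as OpenCV has them; the pictures are not rectified), "extrinsics" (4x4, takes a point from world to camera coordinates). Camera axes: x right, y down, z forward; pixel columns grow to the right and rows downward; lengths in m; the calibration is good to about 2 mm. A picture is of the moment at which its call begins: read the wrist's pose just before it. calibration takes no time and is no camera call; for the wrist camera it gives the pose at the moment of the call.
- robot.close_job(): hands the job in; it is judged then, once.
The state is a dict: "t": time; "q": joint angles; "dq": joint speeds; "joint_torque": joint torques, N m; "tool_pos": TCP position; "orientation": TCP orientation; "force": force on the tool from outside, world axes, zero at the start; "wrist_torque": the same for the moment, N m; "opening": finger opening in m; "gripper_force": force on a finger pad.
Only numpy, scipy, OpenCV 4.12 (cv2) and the standard library are available. Lean on these libraries where they do the work, as an engineer would, in place of code of your own. Each camera call takes 0.05 s, during which the arm holds its last target. There are 200 camera calls.

## Working session

There is one attempt and no reset: what is moved stays moved. The work goes in short steps, Python scripts to look and compute and a tool call to move; the robot and the scene stay as the last step left them, time stands still between calls to the robot, and variables do not carry over. Pictures are saved under pics/ and viewed, at most 14 in all, crops included, and the job is handed in when it is done.

Besides the shell and the picture viewer there is one more tool, called after "Call:" as name([rows], argument=value, ...), one row to a line, values as JSON. apply_moves: Moves the arm, as the interface text tells. Its arguments: {"type":"object","properties":{"series":{"type":"array"},"claw":{"type":"number"},"newtons":{"type":"number"}},"required":["series"]}

```bash
ls; mkdir -p pics; python3 - <<'E'
from plant import robot
import cv2,numpy as np
print(robot.read_state())
for n in("scene","top"):
    p,d=robot.read_camera(n);cv2.imwrite(f"pics/{n}0.png",p);np.save(f"pics/{n}0.npy",d)
    print(n,robot.calibration(n))
print(robot.calibration("wrist"))
E
```

```text
pics
{'t': 0.0, 'q': array([ 1.06660458e+00,  1.31128878e-01,  1.48926769e+00, -1.62337625e-06,
        1.52300695e+00, -8.53904221e-02]), 'dq': array([ 1.02952641e-03,  2.19069159e-05,  2.18968851e-03,  8.01637675e-05,
       -6.37969020e-04,  1.07972667e-03]), 'joint_torque': array([ 1.22426547e-03, -5.59841359e+01, -4.91762710e+01,  7.66756595e-02,
        3.52912315e-02, -1.75573341e-04]), 'tool_pos': array([0.24386211, 0.5479547 , 0.4037128 ]), 'orientation': array([-6.52945051e-01, -3.07245244e+00,  2.72208334e-03]), 'force': array([ 0.22368368, -0.36926631, -0.43282667]), 'wrist_torque': array([ 0.02683232,  0.02243129, -0.00161461]), 'gripper_force': 0.0, 'opening': 0.09286536774735085}
scene {'fx': 449.6933737567524, 'fy': 449.6933737567524, 'cx': 257.7063253319873, 'cy': 194.2857745199449, 'D': array([-0.17222438,  0.        ,  0.        ,  0.        ,  0.        ]), 'extrinsics': array([[-0.87091071,  0.49139358, -0.00684729,  0.45849301],
       [ 0.39757904,  0.69631391, -0.59755991, -0.17419592],
       [-0.28886924, -0.52314366, -0.80179503,  1.12956662],
       [ 0.  
[... 233 characters left out ...]
extrinsics': array([[ 0.02750925, -0.99958322, -0.00875351,  0.0073009 ],
       [-0.98121866, -0.02532923, -0.19122859,  0.5485576 ],
       [ 0.19092717,  0.01384966, -0.9815065 ,  0.96532415],
       [ 0.        ,  0.        ,  0.        ,  1.        ]])}
{'fx': 334.0565500901245, 'fy': 334.0565500901245, 'cx': 255.59714462545378, 'cy': 185.69518163289737, 'D': array([-0.09654147,  0.        ,  0.        ,  0.        ,  0.        ]), 'extrinsics': array([[ 0.40580592,  0.91395567, -0.00256755, -0.59928199],
       [ 0.87834301, -0.38921385,  0.27753583, -0.03316521],
       [ 0.25265611, -0.11488088, -0.96071186,  0.39240448],
       [ 0.        ,  0.        ,  0.        ,  1.        ]])}
```

View pics/top0.png

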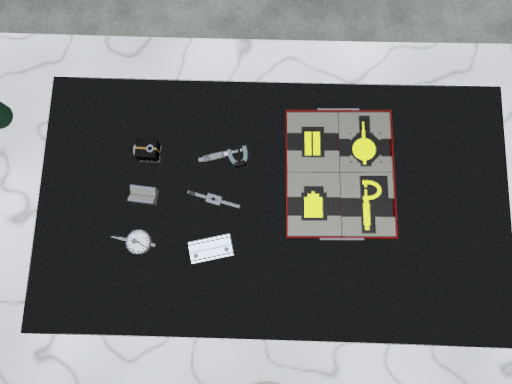

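View pics/scene0.png

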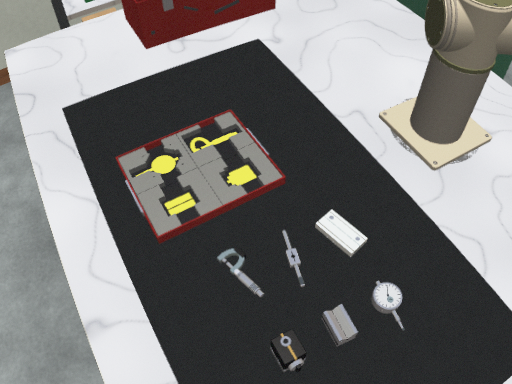

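The top view shows the tools on the left: magnetic base (148,150), V-block (143,195), indicator (138,242) and micrometer (225,157). The bystanders are the tap wrench (214,199) and pads (211,249). The tray is on the right, with recesses for the V-block (313,144), indicator (364,149), magbase (314,206) and micrometer (367,205). I'll enlarge both areas.

```bash
python3 - <<'E'
import cv2
p=cv2.imread("pics/top0.png")
cv2.imwrite("pics/c1.png",cv2.resize(p[130:270,100:260],None,fx=5,fy=4.2857 if 0 else 5,interpolation=cv2.INTER_CUBIC)[:600*2][:700][:,:800] if 0 else cv2.resize(p[130:270,100:260],None,fx=4.2,fy=4.2,interpolation=cv2.INTER_CUBIC))
cv2.imwrite("pics/c2.png",cv2.resize(p[100:250,275:410],None,fx=4,fy=4,interpolation=cv2.INTER_CUBIC))
E
```

```text
(no output)
```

View pics/c1.png

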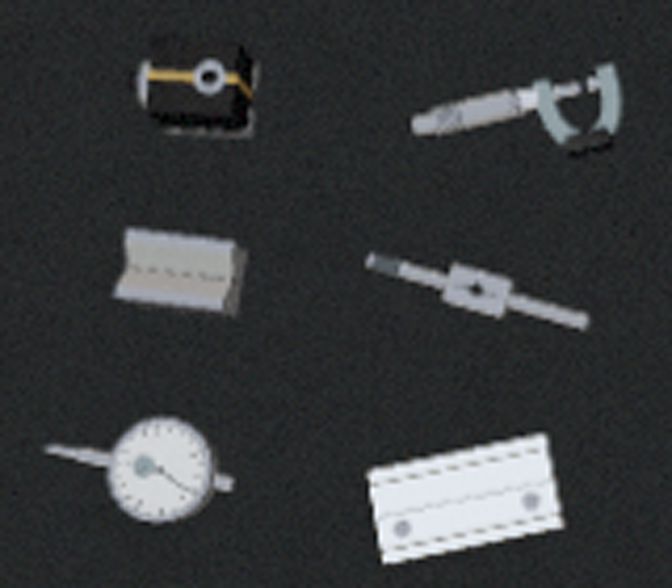

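View pics/c2.png

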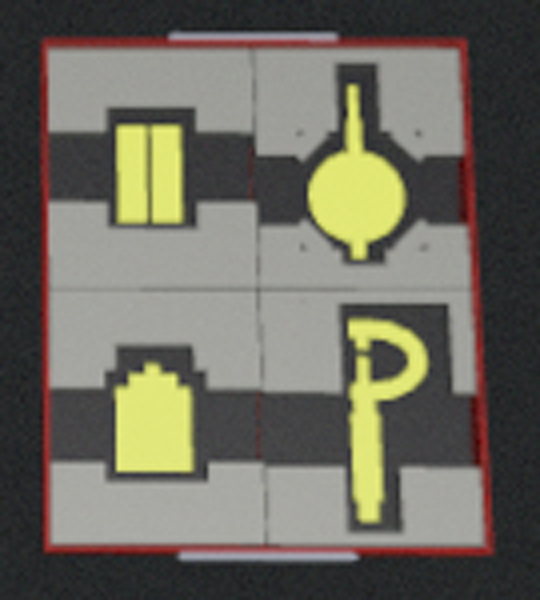

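```bash
cat > h.py <<'E'
import numpy as np,cv2
from scipy.spatial.transform import Rotation as Ro
def K(c): return np.array([[c["fx"],0,c["cx"]],[0,c["fy"],c["cy"]],[0,0,1]])
def w(c,uv,z):
    """pixels -> world points on plane z (scalar or list)"""
    uv=np.array(uv,float).reshape(-1,1,2); n=cv2.undistortPoints(uv,K(c),c["D"])[:,0]
    E=c["extrinsics"];R=E[:3,:3];o=-R.T@E[:3,3]
    d=np.c_[n,np.ones(len(n))]@R
    return o+d*((np.asarray(z)-o[2])/d[:,2])[:,None]
def wd(c,uv,d):
    uv=np.array(uv,float).reshape(-1,1,2); n=cv2.undistortPoints(uv,K(c),c["D"])[:,0]
    E=c["extrinsics"];R=E[:3,:3]
    q=np.array([d[int(round(v)),int(round(u))] for u,v in uv[:,0]])
    return (np.c_[n,np.ones(len(n))]*q[:,None]-E[:3,3])@R
def yaw(a,b): return np.arctan2(b[1]-a[1],b[0]-a[0])
def go(s,x,y,z,th):
    """moves needed: yaw turn first, then shift (mm) in tool axes after turn. th = world direction of tool y (mod pi); grasp point z"""
    R=Ro.from_rotvec(s["orientation"]).as_matrix(); p=s["tool_pos"]
    cy=np.arctan2(R[1,1],R[0,1])
    out=[]
    for k in(0,np.pi):
        d=(th+k-cy+np.pi)%(2*np.pi)-np.pi; out.append(d)
    for d in sorted(out,key=abs):
        q6=s["q"][5]
        Y=np.array([np.cos(cy+d),np.sin(cy+d),0]);Z=np.array([0,0,-1.]);X=np.cross(Y,Z)
        D=np.array([x,y,z+.167])-p
        print("turn about tool z %.3f  shift mm"%(-d),np.round(1000*np.array([D@X,D@Y,D@Z]),1),"q6",round(q6,2))
    print("tilt err",np.round(R[:,2],3),"pos",np.round(p,4))
E
python3 - <<'E'
from h import *
from plant import robot
c=robot.calibration("top");d=np.load("pics/top0.npy")
f1=lambda L:(np.array(L)+.5)/4.2-.5+[100,130]
f2=lambda L:(np.array(L)+.5)/4-.5+[275,100]
def sh(n,P): print(n,np.round(P,3).tolist())
sh("mat",wd(c,[[180,300],[300,300]],d))
I=w(c,f1([[160,470],[48,449],[232,484]]),[.024,.012,.012]);sh("ind",I);print(yaw(I[2],I[1]))
M=w(c,f1([[148,50],[240,50],[240,115],[150,115]]),.046);sh("mag",M)
V=w(c,f1([[127,230],[237,240],[238,313],[115,297]]),.032);sh("v",V)
Mi=w(c,f1([[415,124],[520,101],[545,93],[618,70]]),.010);sh("mic",Mi)
W=w(c,f1([[476,288]]),.01);P=w(c,f1([[465,498]]),.017);sh("w,p",[W[0],P[0]])
fl=[[133,175],[165,175],[357,197],[150,440],[366,450],[80,165],[80,425]]
sh("floors",wd(c,f2(fl),d)); 
tops=[[80,80],[80,240],[300,100],[80,510],[300,520],[460,510],[440,80]]
sh("tops",wd(c,f2(tops),d))
E
```

```text
mat [[0.289, 0.205, 0.004], [0.297, -0.07, 0.001]]
ind [[0.419, 0.307, 0.024], [0.43, 0.374, 0.012], [0.413, 0.27, 0.012]]
1.4106073984237417
mag [[0.652, 0.327, 0.046], [0.653, 0.275, 0.046], [0.615, 0.272, 0.046], [0.614, 0.322, 0.046]]
v [[0.551, 0.334, 0.032], [0.547, 0.272, 0.032], [0.506, 0.269, 0.032], [0.513, 0.338, 0.032]]
mic [[0.622, 0.18, 0.01], [0.637, 0.12, 0.01], [0.642, 0.106, 0.01], [0.657, 0.064, 0.01]]
w,p [[0.527, 0.14, 0.01], [0.408, 0.14, 0.017]]
floors [[0.669, -0.085, 0.008], [0.669, -0.104, 0.01], [0.657, -0.22, 0.012], [0.505, -0.096, 0.012], [0.503, -0.223, 0.012], [0.674, -0.052, 0.009], [0.514, -0.055, 0.008]]
tops [[0.723, -0.051, 0.024], [0.622, -0.052, 0.027], [0.713, -0.184, 0.025], [0.461, -0.054, 0.026], [0.459, -0.181, 0.025], [0.467, -0.274, 0.024], [0.729, -0.269, 0.023]]
```

```bash
python3 - <<'E'
from h import *
from plant import robot
s=robot.read_state();c=robot.calibration("wrist")
E=c["extrinsics"];R=E[:3,:3];o=-R.T@E[:3,3]
T=Ro.from_rotvec(s["orientation"]).as_matrix()
print("cam in tool",T.T@(o-s["tool_pos"]),"axes rows (cam x,y,z in tool)\n",np.round(R@T,3))
go(s,.43,.29,.23,-.16)
E
```

```text
cam in tool [0.07756998 0.00044478 0.01916422] axes rows (cam x,y,z in tool)
 [[ 0.001  1.     0.001]
 [-0.961  0.001 -0.278]
 [-0.278 -0.001  0.961]]
turn about tool z 1.312  shift mm [-225.   224.8    6.8] q6 -0.09
turn about tool z -1.830  shift mm [ 225.  -224.8    6.8] q6 -0.09
tilt err [-0.001 -0.001 -1.   ] pos [0.2439 0.548  0.4038]
```

Call:
apply_moves([
  [[0,0,0],[0,0,0.12]],
  [[0,0,0],[0,0,0.12]],
  [[0,0,0],[0,0,0.12]],
  [[0,0,0],[0,0,0.12]],
  [[0,0,0],[0,0,0.12]],
  [[0,0,0],[0,0,0.12]],
  [[0,0,0],[0,0,0.12]],
  [[0,0,0],[0,0,0.12]],
  [[0,0,0],[0,0,0.12]],
  [[0,0,0],[0,0,0.12]],
  [[0,0,0],[0,0,0.112]],
  [[0,0,0],[0,0,0]],
])

```text
t: 1.1
tool_pos: [0.2439, 0.5481, 0.4041]
orientation: [2.397, 2.03, -0.002]
force: [0.0, 0.1, -0.2]
opening: 0.0931
gripper_force: 0.0
```

Call:
apply_moves([
  [[-22,22,1],[0,0,0]],
  [[-22,22,1],[0,0,0]],
  [[-22,22,1],[0,0,0]],
  [[-22,22,1],[0,0,0]],
  [[-22,22,1],[0,0,0]],
  [[-22,22,1],[0,0,0]],
  [[-22,22,1],[0,0,0]],
  [[-22,22,0],[0,0,0]],
  [[-22,22,0],[0,0,0]],
  [[-22,22,0],[0,0,0]],
  [[-5,5,0],[0,0,0]],
  [[0,0,0],[0,0,0]],
])

```text
t: 2.1
tool_pos: [0.4313, 0.2886, 0.3975]
orientation: [2.392, 2.036, -0.001]
force: [0.2, 0.8, -0.4]
opening: 0.093
gripper_force: 0.0
```

```bash
python3 - <<'E'
from h import *
from plant import robot
import json
s=robot.read_state();c=robot.calibration("wrist");p,d=robot.read_camera("wrist")
print(s["t"],s["tool_pos"],s["q"])
cv2.imwrite("pics/w1.png",p);np.save("pics/w1.npy",d);np.savez("pics/w1c.npz",**c)
cv2.imwrite("pics/w1b.png",cv2.resize(p,None,fx=1.56,fy=1.56,interpolation=cv2.INTER_CUBIC))
E
```

```text
2.1 [0.43126788 0.28855117 0.39752252] [ 4.90943872e-01 -8.64593572e-02  1.72139155e+00 -2.88056518e-04
  1.50703551e+00  6.51143924e-01]
```

View pics/w1b.png

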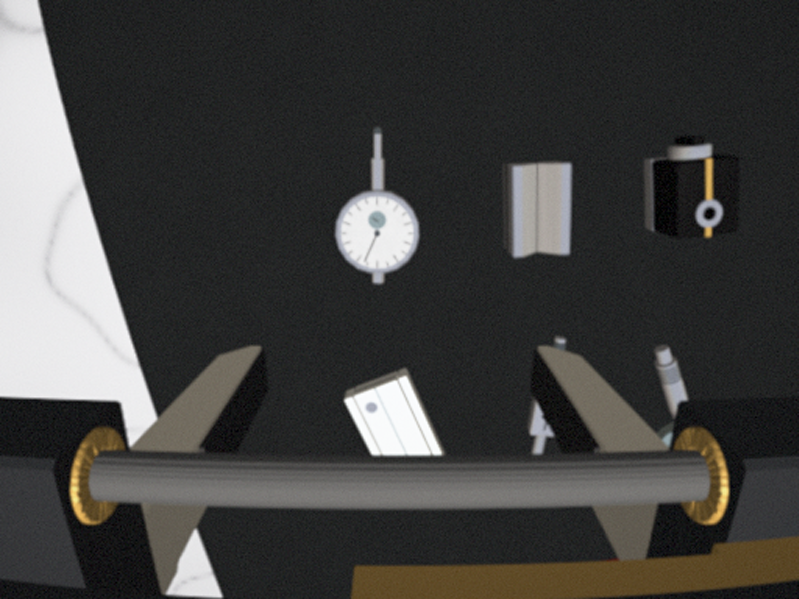

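```bash
cat >> h.py <<'E'
E
python3 - <<'E'
from h import *
from plant import robot
c=dict(np.load("pics/w1c.npz"));d=np.load("pics/w1.npy")
f=lambda L:(np.array(L)+.5)/1.56-.5
I=w(c,f([[377,232],[378,130],[378,283]]),[.024,.012,.012]);print("ind",I.round(4),yaw(I[2],I[1]))
V=w(c,f([[512,165],[571,162],[571,252],[512,257]]),.032);print("v",V.round(4),V.mean(0),yaw(V[3],V[0]),yaw(V[2],V[1]))
M=w(c,f([[710,158],[708,237]]),.046);print("mag",M.round(4),M.mean(0),yaw(M[1],M[0]))
print(wd(c,f([[377,240],[560,200],[695,200]]),d))
go(robot.read_state(),*I[0][:2],.12,yaw(I[2],I[1])+np.pi/2)
E
```

```text
ind [[0.4186 0.307  0.024 ]
 [0.4303 0.374  0.012 ]
 [0.4121 0.2679 0.012 ]] 1.4015701923300576
v [[0.5137 0.3382 0.032 ]
 [0.5526 0.3345 0.032 ]
 [0.548  0.2741 0.032 ]
 [0.5072 0.2769 0.032 ]] [0.53039682 0.3059334  0.032     ] 1.4660028075044524 1.494019072283247
mag [[0.6401 0.3258 0.046 ]
 [0.638  0.2737 0.046 ]] [0.63907099 0.299761   0.046     ] 1.5313369531700116
[[0.41802931 0.30238445 0.02873647]
 [0.54234218 0.3111752  0.03511102]
 [0.62666074 0.30079667 0.05044477]]
turn about tool z 0.010  shift mm [ 15.1 -14.6 110.5] q6 0.65
turn about tool z -3.132  shift mm [-15.1  14.6 110.5] q6 0.65
tilt err [-0.001  0.    -1.   ] pos [0.4305 0.2897 0.3975]
```

Call:
apply_moves([
  [[3,-3,22],[0,0,0.01]],
  [[3,-3,22],[0,0,0]],
  [[3,-3,22],[0,0,0]],
  [[3,-3,22],[0,0,0]],
  [[3,-2.5,22],[0,0,0]],
  [[0,0,20],[0,0,0]],
  [[0,0,20],[0,0,0]],
  [[0,0,20],[0,0,0]],
  [[0,0,20],[0,0,0]],
  [[0,0,10],[0,0,0]],
  [[0,0,5],[0,0,0]],
  [[0,0,0],[0,0,0]],
])

```text
t: 3.15
tool_pos: [0.4176, 0.308, 0.192]
orientation: [-2.4, -2.027, 0.003]
force: [-0.2, 0.2, -0.8]
opening: 0.0933
gripper_force: 0.0
```

```bash
python3 - <<'E'
from h import *
from plant import robot
s=robot.read_state();go(s,.4186,.307,.023,1.40+np.pi/2);print(s["force"])
p,d=robot.read_camera("wrist");cv2.imwrite("pics/w2.png",p)
E
```

```text
turn about tool z 0.003  shift mm [-0.8  1.1  2. ] q6 0.7
turn about tool z -3.139  shift mm [ 0.8 -1.1  2. ] q6 0.7
tilt err [-0.002 -0.001 -1.   ] pos [0.4176 0.308  0.192 ]
[-0.22714855  0.23475227 -0.80232457]
```

View pics/w2.png

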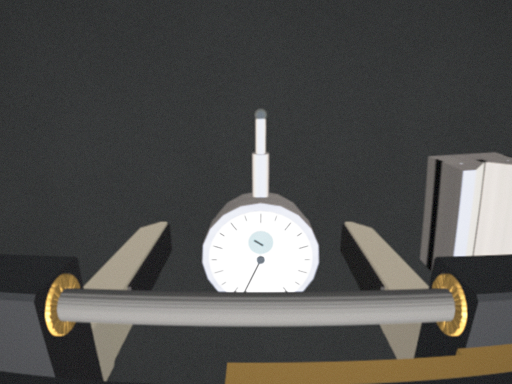

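The indicator sits centred between the fingers, dial centre at about (261,258), with its stem straight up the image. Closing now.

Call:
apply_moves([
  [[-0.8,1,1.5],[0,0,0]],
  [[0,0,0],[0,0,0]],
])

```text
t: 3.37
tool_pos: [0.4199, 0.3068, 0.1924]
orientation: [2.401, 2.025, 0.003]
force: [-0.6, -0.2, 0.5]
opening: 0.093
gripper_force: 0.0
```

Call:
apply_moves([
  [[0,0,0],[0,0,0]],
  [[0,0,0],[0,0,0]],
  [[0,0,0],[0,0,0]],
  [[0,0,0],[0,0,0]],
  [[0,0,0],[0,0,0]],
  [[0,0,0],[0,0,0]],
  [[0,0,0],[0,0,0]],
  [[0,0,0],[0,0,0]],
], claw=0.3, newtons=25)

```text
t: 4.03
tool_pos: [0.4194, 0.3064, 0.1913]
orientation: [2.402, 2.025, 0.0]
force: [-0.2, -0.3, -0.2]
opening: 0.0564
gripper_force: 25.0
```

```bash
python3 - <<'E'
from h import *
from plant import robot
s=robot.read_state();print(s["opening"],s["gripper_force"],s["tool_pos"])
c=robot.calibration("top");d=np.load("pics/top0.npy")
f2=lambda L:(np.array(L)+.5)/4-.5+[275,100]
# tray frame: insert seams + rim corners
S=w(c,f2([[50,290],[475,290],[253,48],[266,545]]),.024);print("seams",S.round(4),yaw(S[1],S[0])-np.pi/2,yaw(S[3],S[2]))
C=w(c,f2([[45,41],[464,41],[491,551],[45,551]]),.024);print("rim",C.round(4),np.linalg.norm(C-np.roll(C,1,0),axis=1),C.mean(0))
p=cv2.imread("pics/top0.png").astype(int)
y=((p[...,1]>150)&(p[...,2]>150)&(p[...,0]<130)).astype(np.uint8);y[:,:270]=0
n,l,st,ce=cv2.connectedComponentsWithStats(y)
for k in range(1,n):
    if st[k,4]>30: print(st[k],w(c,ce[k],.009).round(4))
R=w(c,f2([[356.5,197],[352,84],[359,258],[133,125],[182,125],[182,222],[115,222],[115,470],[193,470],[193,388],[115,388],[370,520],[365,400]]),.009)
print(R.round(4))
E
```

```text
0.05641973297411197 25.00015765428543 [0.41935188 0.30643328 0.19128686]
seams [[ 0.5918 -0.0348  0.024 ]
 [ 0.5981 -0.2859  0.024 ]
 [ 0.746  -0.1557  0.024 ]
 [ 0.4441 -0.1618  0.024 ]] 0.025177636541845017 0.020187604618648915
rim [[ 0.7476 -0.0291  0.024 ]
 [ 0.7533 -0.2835  0.024 ]
 [ 0.4443 -0.2906  0.024 ]
 [ 0.4372 -0.0345  0.024 ]] [0.31046929 0.25448172 0.30910038 0.25614245] [ 0.59561368 -0.15940244  0.024     ]
[352 121  24  44 504] [[ 0.6617 -0.22    0.009 ]]
[304 131  17  25 371] [[ 0.6697 -0.094   0.009 ]]
[362 180  20  51 430] [[ 0.5285 -0.2302  0.009 ]]
[304 191  19  27 454] [[ 0.5157 -0.098   0.009 ]]
[[ 0.6579 -0.2203  0.009 ]
 [ 0.7298 -0.2186  0.009 ]
 [ 0.6198 -0.2213  0.009 ]
 [ 0.7004 -0.0845  0.009 ]
 [ 0.7011 -0.1145  0.009 ]
 [ 0.6396 -0.1147  0.009 ]
 [ 0.6386 -0.0741  0.009 ]
 [ 0.4872 -0.0756  0.009 ]
 [ 0.4884 -0.1216  0.009 ]
 [ 0.5376 -0.1215  0.009 ]
 [ 0.5364 -0.0751  0.009 ]
 [ 0.4618 -0.2251  0.009 ]
 [ 0.533  -0.2234  0.009 ]]
```

Call:
apply_moves([
  [[0,0,-20],[0,0,0]],
  [[0,0,-35],[0,0,0]],
  [[0,0,-35],[0,0,0]],
  [[0,0,-10],[0,0,0.12]],
  [[0,0,0],[0,0,0.12]],
  [[0,0,0],[0,0,0.12]],
  [[0,0,0],[0,0,0.12]],
  [[0,0,0],[0,0,0.12]],
  [[0,0,0],[0,0,0.12]],
  [[0,0,0],[0,0,0.12]],
  [[0,0,0],[0,0,0.12]],
  [[0,0,0],[0,0,0.12]],
])

```text
t: 5.03
tool_pos: [0.4191, 0.3063, 0.2908]
orientation: [3.102, 0.493, -0.001]
force: [-0.0, -0.8, -1.7]
opening: 0.056
gripper_force: 25.0
```

Call:
apply_moves([
  [[0,0,0],[0,0,0.12]],
  [[0,0,0],[0,0,0.12]],
  [[0,0,0],[0,0,0.06]],
  [[0,0,0],[0,0,0]],
])

```text
t: 5.37
tool_pos: [0.4191, 0.3063, 0.2908]
orientation: [3.141, 0.028, -0.001]
force: [-0.1, -0.5, -2.9]
opening: 0.0565
gripper_force: 25.0
```

```bash
python3 - <<'E'
from h import *
from plant import robot
s=robot.read_state();print(s["opening"],s["gripper_force"],s["force"],s["q"])
go(s,.658,-.220,.12,.021+np.pi/2)
E
```

```text
0.05654928244292952 25.000796020030975 [-0.0608349  -0.45667559 -2.91651528] [ 5.32350728e-01 -2.47663896e-03  1.83953820e+00 -1.16625138e-05
  1.30540331e+00  2.08528800e+00]
turn about tool z -0.003  shift mm [227.8 531.2   3.8] q6 2.09
turn about tool z 3.138  shift mm [-227.8 -531.2    3.8] q6 2.09
tilt err [-0.001 -0.    -1.   ] pos [0.4191 0.3063 0.2908]
```

Call:
apply_moves([
  [[15,35,0],[0,0,0]],
  [[15,35,0],[0,0,0]],
  [[15,35,0],[0,0,0]],
  [[15,35,0],[0,0,0]],
  [[15,35,0],[0,0,0]],
  [[15,35,0],[0,0,0]],
  [[15,35,0],[0,0,0]],
  [[15,35,0],[0,0,0]],
  [[15,35,0],[0,0,0]],
  [[15,35,0],[0,0,0]],
  [[15,35,0],[0,0,0]],
  [[15,35,0],[0,0,0]],
])

```text
t: 6.37
tool_pos: [0.6083, -0.1116, 0.2908]
orientation: [-3.141, -0.037, 0.001]
force: [0.3, 1.3, -2.2]
opening: 0.0565
gripper_force: 25.0
```

Call:
apply_moves([
  [[15,35,0],[0,0,0]],
  [[15,35,0],[0,0,0]],
  [[15,35,0],[0,0,0]],
  [[3,6,0],[0,0,0]],
  [[0,0,0],[0,0,0]],
  [[0,0,0],[0,0,0]],
])

```text
t: 6.87
tool_pos: [0.658, -0.2197, 0.2903]
orientation: [-3.14, -0.034, 0.002]
force: [-0.3, -0.2, -1.5]
opening: 0.0567
gripper_force: 25.0
```

```bash
python3 - <<'E'
from h import *
from plant import robot
s=robot.read_state();print(s["opening"],s["gripper_force"],s["force"],s["q"])
go(s,.658,-.220,.12,.021+np.pi/2)
c=robot.calibration("wrist")
p,d=robot.read_camera("wrist");cv2.imwrite("pics/w3.png",p);np.savez("pics/w3c.npz",**c)
E
```

```text
0.05668300279893016 24.999796450138092 [-0.27254643 -0.23513074 -1.53807696] [-3.96245469e-01  4.52629315e-01  1.31452895e+00  4.97827244e-04
  1.37614797e+00  1.15297376e+00]
turn about tool z 0.000  shift mm [-0.   0.3  3.3] q6 1.15
turn about tool z -3.141  shift mm [ 0.  -0.3  3.3] q6 1.15
tilt err [-0.001  0.001 -1.   ] pos [ 0.658  -0.2197  0.2903]
```

View pics/w3.png

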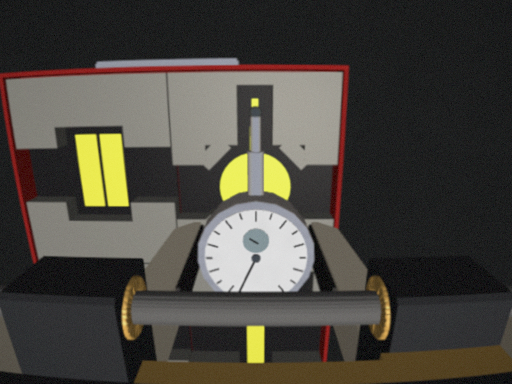

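The held indicator lines up over its recess: yellow disc spans columns 219–291 at row 186, slot tip at (255,99). The V-block outline is at (78–128, 134–207).

```bash
python3 - <<'E'
from h import *
c=dict(np.load("pics/w3c.npz"))
print(w(c,[[219,186],[291,186],[255,152],[255,99],[76,135],[121,133],[129,206],[83,207]],.009).round(4))
print(w(c,[[169,75],[175,197]],.024).round(4))
E
```

```text
[[ 0.658  -0.1892  0.009 ]
 [ 0.6593 -0.2481  0.009 ]
 [ 0.6868 -0.218   0.009 ]
 [ 0.7279 -0.2171  0.009 ]
 [ 0.6983 -0.0732  0.009 ]
 [ 0.7002 -0.1111  0.009 ]
 [ 0.6386 -0.1126  0.009 ]
 [ 0.6366 -0.0717  0.009 ]]
[[ 0.7442 -0.1554  0.024 ]
 [ 0.6527 -0.1562  0.024 ]]
```

Call:
apply_moves([
  [[0,-0.7,20],[0,0,0]],
  [[0,0,20],[0,0,0]],
  [[0,0,20],[0,0,0]],
  [[0,0,10],[0,0,0]],
  [[0,0,5],[0,0,0]],
  [[0,0,5],[0,0,0]],
  [[0,0,5],[0,0,0]],
  [[0,0,0],[0,0,0]],
  [[0,0,0],[0,0,0]],
])

```text
t: 7.67
tool_pos: [0.6586, -0.219, 0.207]
orientation: [3.141, 0.033, 0.001]
force: [0.5, 0.1, -1.0]
opening: 0.0566
gripper_force: 25.0
```

Call:
apply_moves([
  [[0,0,1.5],[0,0,0]],
  [[0,0,1.5],[0,0,0]],
  [[0,0,1],[0,0,0]],
  [[0,0,0],[0,0,0]],
  [[0,0,0],[0,0,0]],
])

```text
t: 8.08
tool_pos: [0.6583, -0.219, 0.2022]
orientation: [-3.141, -0.033, 0.0]
force: [-0.7, 0.6, -1.9]
opening: 0.0564
gripper_force: 25.0
```

Call:
apply_moves([
  [[0,0,1],[0,0,0]],
  [[0,0,1],[0,0,0]],
  [[0,0,0],[0,0,0]],
  [[0,0,0],[0,0,0]],
])

```text
t: 8.42
tool_pos: [0.6582, -0.219, 0.2001]
orientation: [-3.141, -0.033, 0.0]
force: [0.8, 0.0, -1.8]
opening: 0.0565
gripper_force: 25.0
```

Call:
apply_moves([
  [[0,0,1],[0,0,0]],
  [[0,0,1],[0,0,0]],
  [[0,0,0],[0,0,0]],
  [[0,0,0],[0,0,0]],
])

```text
t: 8.75
tool_pos: [0.6582, -0.219, 0.1981]
orientation: [-3.141, -0.033, 0.0]
force: [0.5, 1.0, -1.9]
opening: 0.056
gripper_force: 25.0
```

Call:
apply_moves([
  [[0,0,0.6],[0,0,0]],
  [[0,0,0.6],[0,0,0]],
  [[0,0,0],[0,0,0]],
  [[0,0,0],[0,0,0]],
])

```text
t: 9.08
tool_pos: [0.6584, -0.219, 0.1973]
orientation: [3.141, 0.033, 0.0]
force: [0.6, 0.1, 1.8]
opening: 0.0565
gripper_force: 25.0
```

Call:
apply_moves([
  [[0,0,0.6],[0,0,0]],
  [[0,0,0],[0,0,0]],
  [[0,0,0],[0,0,0]],
])

```text
t: 9.33
tool_pos: [0.6584, -0.2191, 0.1973]
orientation: [3.141, 0.033, 0.001]
force: [-3.5, 0.7, 4.7]
opening: 0.0565
gripper_force: 25.0
```

Call:
apply_moves([
  [[0,0,0],[0,0,0]],
  [[0,0,0],[0,0,0]],
  [[0,0,0],[0,0,0]],
  [[0,0,0],[0,0,0]],
  [[0,0,0],[0,0,0]],
  [[0,0,0],[0,0,0]],
], claw=0.78)

```text
t: 9.83
tool_pos: [0.6584, -0.2191, 0.1965]
orientation: [3.141, 0.033, 0.0]
force: [-0.6, -0.3, 1.4]
opening: 0.0723
gripper_force: 0.4
```

Call:
apply_moves([
  [[0,0,-5],[0,0,0]],
  [[0,0,-15],[0,0,0]],
  [[0,0,-30],[0,0,0]],
  [[0,0,-40],[0,0,0]],
  [[0,0,-40],[0,0,0]],
  [[-20,0,-20],[0,0,0]],
  [[-30,0,0],[0,0,0]],
  [[-30,0,0],[0,0,0]],
  [[-20,0,0],[0,0,0]],
  [[0,0,0],[0,0,0]],
])

```text
t: 10.67
tool_pos: [0.5555, -0.2212, 0.3479]
orientation: [3.141, 0.031, -0.001]
force: [-0.8, 0.2, -0.2]
opening: 0.0728
gripper_force: 0.0
```

```bash
python3 - <<'E'
from h import *
from plant import robot
s=robot.read_state();print(s["opening"],s["force"],s["q"],s["t"])
go(s,.639,.300,.14,1.535+np.pi/2)
c=robot.calibration("wrist")
p,d=robot.read_camera("wrist");cv2.imwrite("pics/w4.png",p);np.savez("pics/w4c.npz",**c)
E
```

```text
0.07283823123497032 [-0.84741674  0.21328472 -0.16549425] [-4.64393936e-01  1.57274109e-01  1.56318520e+00 -5.82583904e-04
  1.42154080e+00  1.08663260e+00] 10.6667
turn about tool z -1.515  shift mm [523.8  64.7  40.9] q6 1.09
turn about tool z 1.626  shift mm [-523.8  -64.7   40.9] q6 1.09
tilt err [-0.001 -0.    -1.   ] pos [ 0.5555 -0.2212  0.3479]
```

View pics/w4.png

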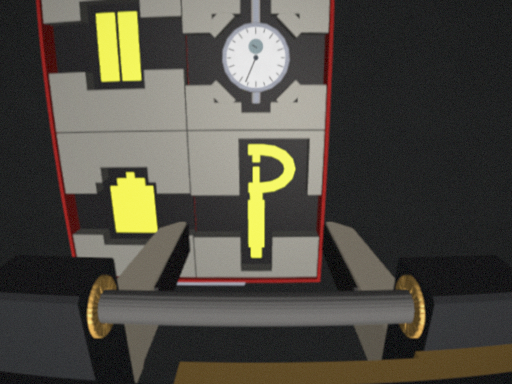

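The indicator is seated in its recess at (256,58). The magbase outline spans roughly (111,190)–(157,234), and the micrometer outline runs from its ratchet end (257,258) up to the frame at row 144.

```bash
python3 - <<'E'
from h import *
c=dict(np.load("pics/w4c.npz"));p=cv2.imread("pics/w4.png").astype(int)
y=((p[...,1]>150)&(p[...,2]>150)&(p[...,0]<120)).astype(np.uint8)
n,l,st,ce=cv2.connectedComponentsWithStats(y)
for k in range(1,n):
    if st[k,4]>30: print(st[k])
def edges(r,a,b):
    q=np.flatnonzero(y[r,a:b])+a; return q[0]-.5,q[-1]+.5
for r in (192,210,230): 
    e=edges(r,100,170); print("mag row",r,w(c,[[e[0],r],[e[1],r]],.008).round(4).tolist())
q=np.flatnonzero(y[:,134]); print("mag col",w(c,[[134,q[0]],[134,q[-1]+.5],[115,np.flatnonzero(y[150:,117])[0]+149.5],[150,np.flatnonzero(y[150:,150])[0]+149.5]],.008).round(4).tolist())
for r in (200,215,230,240):
    e=edges(r,235,280); print("mic row",r,w(c,[[e[0],r],[e[1],r]],.008).round(4).tolist())
q=np.flatnonzero(y[:,256]); print("mic ends",w(c,[[256,q[0]-.5],[256,q[-1]+.5]],.008).round(4).tolist())
print("v",[w(c,[[edges(r,90,150)[0],r],[edges(r,90,150)[1],r]],.008).round(4).tolist() for r in(20,50,75)])
E
```

```text
[ 118   11   23   70 1347]
[  96   12   24   70 1310]
[ 248  144   48  114 2309]
[ 110  172   48   61 2266]
[ 87 302  11  35 115]
[415 302  10  35 119]
mag row 192 [[0.5298, -0.0729, 0.008], [0.5308, -0.118, 0.008]]
mag row 210 [[0.5102, -0.073, 0.008], [0.5114, -0.1188, 0.008]]
mag row 230 [[0.4876, -0.0738, 0.008], [0.489, -0.1194, 0.008]]
mag col [[0.7012, -0.1085, 0.008], [0.4854, -0.0938, 0.008], [0.5453, -0.0792, 0.008], [0.5376, -0.1149, 0.008]]
mic row 200 [[0.5244, -0.2135, 0.008], [0.5247, -0.2297, 0.008]]
mic row 215 [[0.5081, -0.2137, 0.008], [0.5085, -0.2312, 0.008]]
mic row 230 [[0.4914, -0.214, 0.008], [0.4917, -0.2317, 0.008]]
mic row 240 [[0.4799, -0.2141, 0.008], [0.4803, -0.232, 0.008]]
mic ends [[0.582, -0.2209, 0.008], [0.4595, -0.2235, 0.008]]
v [[[0.6943, -0.0718, 0.008], [0.6934, -0.1114, 0.008]], [[0.6677, -0.0721, 0.008], [0.6671, -0.1122, 0.008]], [[0.645, -0.0734, 0.008], [0.6447, -0.112, 0.008]]]
```

Call:
apply_moves([
  [[0,0,0],[0,0,-0.124]],
  [[0,0,0],[0,0,-0.124]],
  [[0,0,0],[0,0,-0.124]],
  [[0,0,0],[0,0,-0.124]],
  [[0,0,0],[0,0,-0.124]],
  [[0,0,0],[0,0,-0.124]],
  [[0,0,0],[0,0,-0.124]],
  [[0,0,0],[0,0,-0.124]],
  [[0,0,0],[0,0,-0.124]],
  [[0,0,0],[0,0,-0.124]],
  [[0,0,0],[0,0,-0.124]],
  [[0,0,0],[0,0,-0.124]],
], claw=1)

```text
t: 11.72
tool_pos: [0.5593, -0.221, 0.3475]
orientation: [2.281, 2.158, 0.001]
force: [0.7, -0.1, -0.0]
opening: 0.0931
gripper_force: 0.0
```

Call:
apply_moves([
  [[0,0,0],[0,0,-0.027]],
  [[40,5,0],[0,0,0]],
  [[40,5,0],[0,0,0]],
  [[40,5,0],[0,0,0]],
  [[40,5,0],[0,0,0]],
  [[40,5,0],[0,0,0]],
  [[40,5,0],[0,0,0]],
  [[40,5,0],[0,0,0]],
  [[40,5,0],[0,0,0]],
  [[40,5,0],[0,0,0]],
  [[40,5,0],[0,0,0]],
  [[40,5,0],[0,0,0]],
])

```text
t: 12.72
tool_pos: [0.6292, 0.2196, 0.3475]
orientation: [2.259, 2.182, 0.002]
force: [-0.3, -0.1, 1.0]
opening: 0.0931
gripper_force: 0.0
```

Call:
apply_moves([
  [[40,5,0],[0,0,0]],
  [[30,5,10],[0,0,0]],
  [[0,0,10],[0,0,0]],
  [[0,0,0],[0,0,0]],
  [[0,0,0],[0,0,0]],
])

```text
t: 13.13
tool_pos: [0.641, 0.2865, 0.3256]
orientation: [-2.259, -2.183, 0.003]
force: [0.0, -1.1, 0.8]
opening: 0.0928
gripper_force: 0.0
```

```bash
python3 - <<'E'
from h import *
from plant import robot
s=robot.read_state();print(s["opening"],s["force"],s["q"],s["t"])
go(s,.639,.300,.14,1.535+np.pi/2)
c=robot.calibration("wrist")
p,d=robot.read_camera("wrist");cv2.imwrite("pics/w5.png",cv2.resize(np.clip(p.astype(float)*1.8,0,255).astype(np.uint8),None,fx=1.56,fy=1.56));np.savez("pics/w5c.npz",**c);np.save("pics/w5d.npy",d)
E
```

```text
0.09277435671065241 [ 0.04601303 -1.0559313   0.7660189 ] [ 3.47347963e-01  4.48705895e-01  1.25370216e+00 -3.41413494e-04
  1.44111126e+00  3.81701619e-01] 13.1333
turn about tool z 0.001  shift mm [13.5 -2.5 18.6] q6 0.38
turn about tool z -3.140  shift mm [-13.5   2.5  18.6] q6 0.38
tilt err [-0.002 -0.001 -1.   ] pos [0.641  0.2865 0.3256]
```

View pics/w5.png

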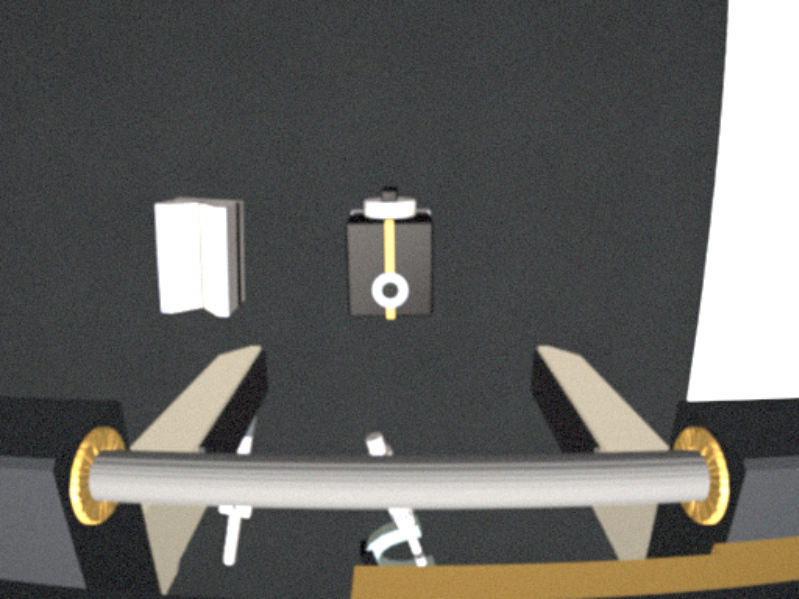

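The magbase top face spans about (348,221)–(431,316), knob up the image. The V-block is at (157–240, 200–314).

```bash
python3 - <<'E'
from h import *
from plant import robot
c=dict(np.load("pics/w5c.npz"))
f=lambda L:(np.array(L)+.5)/1.56-.5
for z in(.046,.048):
    M=w(c,f([[348,221],[431,221],[432,316],[349,316]]),z);print(M.round(4).tolist(),M.mean(0),yaw(M[3],M[0]),yaw(M[2],M[1]))
V=w(c,f([[155,203],[228,205],[231,315],[163,313]]),.034);print("V",V.round(4).tolist(),V.mean(0))
s=robot.read_state();m=M.mean(0);go(s,m[0],m[1],.027,1.55+np.pi/2)
E
```

```text
[[0.6161, 0.3253, 0.046], [0.6578, 0.3239, 0.046], [0.6575, 0.2735, 0.046], [0.6136, 0.275, 0.046]] [0.63625064 0.29944175 0.046     ] 1.5212550619433935 1.5646381950860242
[[0.6163, 0.3256, 0.048], [0.6577, 0.3243, 0.048], [0.6574, 0.2742, 0.048], [0.6139, 0.2756, 0.048]] [0.63630791 0.29993957 0.048     ] 1.5212550619433929 1.5646381950860246
V [[0.5121, 0.3374, 0.034], [0.5519, 0.3345, 0.034], [0.5461, 0.2734, 0.034], [0.5069, 0.2757, 0.034]] [0.52924739 0.30525845 0.034     ]
turn about tool z -0.015  shift mm [ 14.1  -5.3 132.6] q6 0.38
turn about tool z 3.127  shift mm [-14.1   5.3 132.6] q6 0.38
tilt err [-0.    -0.001 -1.   ] pos [0.6414 0.2857 0.3266]
```

Call:
apply_moves([
  [[4.6,-1.7,20],[0,0,0]],
  [[4.6,-1.7,20],[0,0,0]],
  [[4.6,-1.6,20],[0,0,0]],
  [[0,0,20],[0,0,0]],
  [[0,0,20],[0,0,0]],
  [[0,0,20],[0,0,0]],
  [[0,0,8],[0,0,0]],
  [[0,0,4],[0,0,0]],
  [[0,0,0],[0,0,0]],
  [[0,0,0],[0,0,0]],
])

```text
t: 14.02
tool_pos: [0.6374, 0.3, 0.1962]
orientation: [2.26, 2.181, 0.003]
force: [0.2, -0.1, 0.3]
opening: 0.0929
gripper_force: 0.0
```

Call:
apply_moves([
  [[0,0,0],[0,0,0]],
  [[0,0,0],[0,0,0]],
  [[0,0,0],[0,0,0]],
  [[0,0,0],[0,0,0]],
  [[0,0,0],[0,0,0]],
  [[0,0,0],[0,0,0]],
  [[0,0,0],[0,0,0]],
  [[0,0,0],[0,0,0]],
  [[0,0,0],[0,0,0]],
], claw=0.2, newtons=45)

```text
t: 14.77
tool_pos: [0.6365, 0.3003, 0.1944]
orientation: [-2.26, -2.182, 0.0]
force: [-0.6, 0.0, -0.2]
opening: 0.0439
gripper_force: 45.0
```

Call:
apply_moves([
  [[0,0,-20],[0,0,0]],
  [[0,0,-35],[0,0,0]],
  [[0,0,-35],[0,0,0]],
  [[0,0,-10],[0,0,0.12]],
  [[0,0,0],[0,0,0.12]],
  [[0,0,0],[0,0,0.12]],
  [[0,0,0],[0,0,0.12]],
  [[0,0,0],[0,0,0.12]],
  [[0,0,0],[0,0,0.12]],
  [[0,0,0],[0,0,0.12]],
  [[0,0,0],[0,0,0.12]],
  [[0,0,0],[0,0,0.12]],
])

```text
t: 15.77
tool_pos: [0.636, 0.3001, 0.2925]
orientation: [3.062, 0.701, -0.005]
force: [-0.3, 0.6, -5.0]
opening: 0.0439
gripper_force: 44.9
```

Call:
apply_moves([
  [[0,0,0],[0,0,0.12]],
  [[0,0,0],[0,0,0.12]],
  [[0,0,0],[0,0,0.12]],
  [[0,0,0],[0,0,0.075]],
  [[0,0,0],[0,0,0]],
  [[0,0,0],[0,0,0]],
])

```text
t: 16.27
tool_pos: [0.6362, 0.3001, 0.2931]
orientation: [3.141, 0.037, -0.003]
force: [0.0, -0.1, -5.9]
opening: 0.0438
gripper_force: 45.0
```

```bash
python3 - <<'E'
from h import *
from plant import robot
s=robot.read_state();print(s["opening"],s["gripper_force"],s["force"],s["q"])
go(s,.5108,-.096,.12,.021+np.pi/2)
E
```

```text
0.04382470649301978 44.95503231883049 [ 0.02619204 -0.05108398 -5.93341496] [3.67942157e-01 4.76167666e-01 1.27848140e+00 1.44789701e-05
 1.38920214e+00 1.91528675e+00]
turn about tool z 0.002  shift mm [-133.7  393.4    6.1] q6 1.92
turn about tool z -3.139  shift mm [ 133.7 -393.4    6.1] q6 1.92
tilt err [-0.002 -0.001 -1.   ] pos [0.6362 0.3001 0.2931]
```

Call:
apply_moves([
  [[-12,35.5,0],[0,0,0]],
  [[-12,35.5,0],[0,0,0]],
  [[-12,35.5,0],[0,0,0]],
  [[-12,35.5,0],[0,0,0]],
  [[-12,35.5,0],[0,0,0]],
  [[-12,35.5,0],[0,0,0]],
  [[-12,35.5,0],[0,0,0]],
  [[-12,35.5,0],[0,0,0]],
  [[-12,35.5,0],[0,0,0]],
  [[-12,35.5,0],[0,0,0]],
  [[-12,35.5,0],[0,0,0]],
  [[-1.7,2.9,0],[0,0,0]],
])

```text
t: 17.27
tool_pos: [0.5093, -0.1007, 0.2943]
orientation: [3.139, 0.031, -0.002]
force: [0.7, -0.2, -5.8]
opening: 0.0439
gripper_force: 45.0
```

Call:
apply_moves([
  [[0,0,10],[0,0,0]],
  [[0,0,15],[0,0,0]],
  [[0,0,15],[0,0,0]],
  [[0,0,0],[0,0,0]],
  [[0,0,0],[0,0,0]],
])

```text
t: 17.68
tool_pos: [0.5106, -0.0946, 0.2528]
orientation: [-3.14, -0.036, 0.005]
force: [0.3, 0.7, -5.2]
opening: 0.0439
gripper_force: 45.0
```

```bash
python3 - <<'E'
from h import *
from plant import robot
s=robot.read_state();print(s["opening"],s["gripper_force"],s["force"])
go(s,.5108,-.096,.0334,.021+np.pi/2)
c=robot.calibration("wrist")
p,d=robot.read_camera("wrist");cv2.imwrite("pics/w6.png",cv2.resize(np.clip(p.astype(float)*1.5,0,255).astype(np.uint8),None,fx=1.56,fy=1.56))
E
```

```text
0.04390181528909875 44.95462439954281 [ 0.26949668  0.66936919 -5.23929124]
turn about tool z 0.002  shift mm [ 0.2  1.4 52.4] q6 1.27
turn about tool z -3.139  shift mm [-0.2 -1.4 52.4] q6 1.27
tilt err [-0.003  0.001 -1.   ] pos [ 0.5106 -0.0946  0.2528]
```

View pics/w6.png

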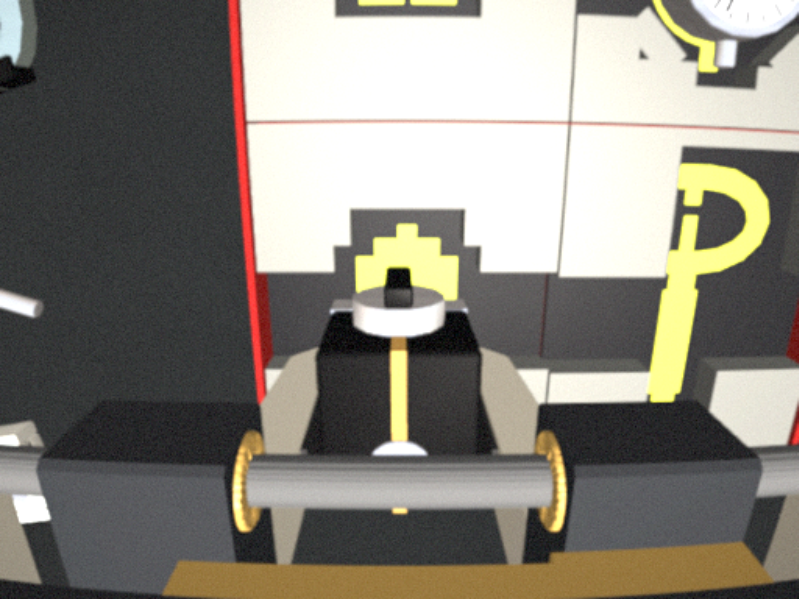

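The block's seam is at column 399, the yellow outline's centre at column 407 and its front edge at row 257, so a small +y correction is needed.

```bash
python3 - <<'E'
from h import *
from plant import robot
c=robot.calibration("wrist");f=lambda L:(np.array(L)+.5)/1.56-.5
for z in(.006,.008):print(w(c,f([[355,280],[459,280],[407,223],[360,256],[455,256]]),z).round(4).tolist())
print(w(c,f([[569,123],[247,123],[545,280]]),.024).round(4).tolist())
s=robot.read_state();go(s,.5112,-.0972,.0334,.021+np.pi/2)
E
```

```text
[[0.5261, -0.074, 0.006], [0.5272, -0.1214, 0.006], [0.5527, -0.097, 0.006], [0.5373, -0.0763, 0.006], [0.5383, -0.119, 0.006]]
[[0.5266, -0.0742, 0.008], [0.5278, -0.1211, 0.008], [0.553, -0.0969, 0.008], [0.5378, -0.0764, 0.008], [0.5388, -0.1187, 0.008]]
[[0.597, -0.1592, 0.024], [0.5939, -0.0328, 0.024], [0.5329, -0.1556, 0.024]]
turn about tool z 0.002  shift mm [-0.1  2.4 53.7] q6 1.27
turn about tool z -3.140  shift mm [ 0.1 -2.4 53.7] q6 1.27
tilt err [-0.001  0.001 -1.   ] pos [ 0.5112 -0.0948  0.2541]
```

Call:
apply_moves([
  [[0.8,2.4,15],[0,0,0]],
  [[0,0,15],[0,0,0]],
  [[0,0,10],[0,0,0]],
  [[0,0,5],[0,0,0]],
  [[0,0,3],[0,0,0]],
  [[0,0,1],[0,0,0]],
  [[0,0,0],[0,0,0]],
  [[0,0,0],[0,0,0]],
])

```text
t: 18.4
tool_pos: [0.5124, -0.0983, 0.2063]
orientation: [3.141, 0.033, 0.002]
force: [0.3, -0.3, -5.4]
opening: 0.044
gripper_force: 45.0
```

Call:
apply_moves([
  [[0,0,1],[0,0,0]],
  [[0,0,1],[0,0,0]],
  [[0,0,0],[0,0,0]],
  [[0,0,0],[0,0,0]],
])

```text
t: 18.73
tool_pos: [0.512, -0.0982, 0.2035]
orientation: [3.141, 0.033, 0.0]
force: [0.1, -0.4, -5.9]
opening: 0.0439
gripper_force: 45.0
```

Call:
apply_moves([
  [[0,0,1],[0,0,0]],
  [[0,0,0.8],[0,0,0]],
  [[0,0,0],[0,0,0]],
  [[0,0,0],[0,0,0]],
])

```text
t: 19.07
tool_pos: [0.5119, -0.0982, 0.2015]
orientation: [-3.141, -0.033, 0.0]
force: [-0.7, -0.1, -6.2]
opening: 0.0438
gripper_force: 45.0
```

Call:
apply_moves([
  [[0,0,0.7],[0,0,0]],
  [[0,0,0],[0,0,0]],
  [[0,0,0],[0,0,0]],
])

```text
t: 19.32
tool_pos: [0.512, -0.0982, 0.2009]
orientation: [-3.141, -0.033, 0.0]
force: [0.1, -0.3, -6.1]
opening: 0.0438
gripper_force: 45.0
```

Call:
apply_moves([
  [[0,0,0.6],[0,0,0]],
  [[0,0,0],[0,0,0]],
  [[0,0,0],[0,0,0]],
])

```text
t: 19.57
tool_pos: [0.512, -0.0982, 0.2003]
orientation: [3.141, 0.033, -0.0]
force: [0.4, -0.9, -6.7]
opening: 0.044
gripper_force: 45.0
```

Call:
apply_moves([
  [[0,0,0.5],[0,0,0]],
  [[0,0,0],[0,0,0]],
  [[0,0,0],[0,0,0]],
])

```text
t: 19.82
tool_pos: [0.5121, -0.0982, 0.2003]
orientation: [3.141, 0.033, 0.0]
force: [-4.1, 0.8, 2.1]
opening: 0.0441
gripper_force: 45.0
```

Call:
apply_moves([
  [[0,0,0.5],[0,0,0]],
  [[0,0,0],[0,0,0]],
  [[0,0,0],[0,0,0]],
])

```text
t: 20.07
tool_pos: [0.5121, -0.0982, 0.2003]
orientation: [3.141, 0.033, 0.0]
force: [-6.6, 2.3, 8.5]
opening: 0.0438
gripper_force: 45.0
```

Call:
apply_moves([
  [[0,0,0],[0,0,0]],
  [[0,0,0],[0,0,0]],
  [[0,0,0],[0,0,0]],
  [[0,0,0],[0,0,0]],
  [[0,0,0],[0,0,0]],
  [[0,0,0],[0,0,0]],
], claw=0.66)

```text
t: 20.57
tool_pos: [0.512, -0.0982, 0.1993]
orientation: [3.141, 0.033, 0.0]
force: [-0.9, -0.2, -0.0]
opening: 0.0611
gripper_force: 0.0
```

Call:
apply_moves([
  [[0,0,-5],[0,0,0]],
  [[0,0,-15],[0,0,0]],
  [[0,0,-30],[0,0,0]],
  [[0,0,-40],[0,0,0]],
  [[0,0,-40],[0,0,-0.12]],
  [[0,0,0],[0,0,-0.12]],
  [[0,0,0],[0,0,-0.12]],
  [[0,0,0],[0,0,-0.12]],
  [[0,0,0],[0,0,-0.12]],
  [[0,0,0],[0,0,-0.12]],
  [[0,0,0],[0,0,-0.12]],
  [[0,0,0],[0,0,-0.12]],
])

```text
t: 21.57
tool_pos: [0.5119, -0.0982, 0.3297]
orientation: [2.767, 1.488, 0.0]
force: [0.3, 0.2, -0.2]
opening: 0.0609
gripper_force: 0.0
```

Call:
apply_moves([
  [[0,0,0],[0,0,-0.12]],
  [[0,0,0],[0,0,-0.12]],
  [[0,0,0],[0,0,-0.12]],
  [[0,0,0],[0,0,-0.12]],
  [[0,0,0],[0,0,-0.02]],
  [[0,0,0],[0,0,0]],
], claw=1)

```text
t: 22.07
tool_pos: [0.512, -0.0982, 0.3296]
orientation: [2.321, 2.117, 0.0]
force: [0.2, 0.3, 0.3]
opening: 0.0923
gripper_force: 0.0
```

```bash
python3 - <<'E'
from h import *
from plant import robot
s=robot.read_state();print(s["opening"],s["gripper_force"],s["force"],s["q"])
go(s,.5295,.3055,.14,1.48+np.pi/2)
E
```

```text
0.09229548819819629 0.0 [0.22399693 0.2626247  0.31000996] [-2.87841164e-01 -3.46101815e-02  1.79729901e+00 -2.23101499e-05
  1.37863300e+00 -1.95963454e-01]
turn about tool z -0.001  shift mm [403.6 -19.1  22.6] q6 -0.2
turn about tool z 3.141  shift mm [-403.6   19.1   22.6] q6 -0.2
tilt err [ 0. -0. -1.] pos [ 0.512  -0.0982  0.3296]
```

Call:
apply_moves([
  [[40,-2,2],[0,0,0]],
  [[40,-2,2],[0,0,0]],
  [[40,-2,2],[0,0,0]],
  [[40,-2,2],[0,0,0]],
  [[40,-2,2],[0,0,0]],
  [[40,-2,2],[0,0,0]],
  [[40,-2,2],[0,0,0]],
  [[40,-2,2],[0,0,0]],
  [[40,-2,2],[0,0,0]],
  [[40,-1,2],[0,0,0]],
  [[3.6,0,2],[0,0,0]],
  [[0,0,0],[0,0,0]],
])

```text
t: 23.07
tool_pos: [0.5287, 0.3078, 0.3066]
orientation: [-2.319, -2.119, 0.001]
force: [-0.9, -1.0, -0.4]
opening: 0.0932
gripper_force: 0.0
```

Call:
apply_moves([
  [[0,0,20],[0,0,0]],
  [[0,0,20],[0,0,0]],
  [[0,0,20],[0,0,0]],
  [[0,0,10],[0,0,0]],
  [[0,0,0],[0,0,0]],
])

```text
t: 23.48
tool_pos: [0.5283, 0.3037, 0.2343]
orientation: [-2.321, -2.115, 0.008]
force: [0.3, -0.2, 0.3]
opening: 0.0929
gripper_force: 0.0
```

```bash
python3 - <<'E'
from h import *
from plant import robot
s=robot.read_state();print(s["force"])
go(s,.5297,.3055,.024,1.48+np.pi/2)
p,d=robot.read_camera("wrist");cv2.imwrite("pics/w7.png",p)
E
```

```text
[ 0.30085003 -0.20129227  0.26593029]
turn about tool z -0.002  shift mm [ 1.9  1.2 43.3] q6 0.53
turn about tool z 3.140  shift mm [-1.9 -1.2 43.3] q6 0.53
tilt err [-0.005 -0.003 -1.   ] pos [0.5283 0.3037 0.2343]
```

View pics/w7.png

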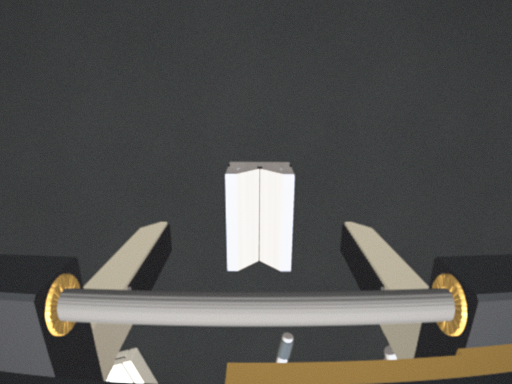

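The V-block is centred between the fingers (columns 226–294, vee at 260) and parallel to them.

Call:
apply_moves([
  [[0,0.5,15],[0,0,0]],
  [[0,0,12],[0,0,0]],
  [[0,0,8],[0,0,0]],
  [[0,0,5],[0,0,0]],
  [[0,0,2.5],[0,0,0]],
  [[0,0,0],[0,0,0]],
  [[0,0,0],[0,0,0]],
  [[0,0,0],[0,0,0]],
])

```text
t: 24.2
tool_pos: [0.5301, 0.3056, 0.1955]
orientation: [2.319, 2.119, 0.002]
force: [0.3, 0.3, 0.3]
opening: 0.0929
gripper_force: 0.0
```

Call:
apply_moves([
  [[0,0,0],[0,0,0]],
  [[0,0,0],[0,0,0]],
  [[0,0,0],[0,0,0]],
  [[0,0,0],[0,0,0]],
  [[0,0,0],[0,0,0]],
  [[0,0,0],[0,0,0]],
  [[0,0,0],[0,0,0]],
  [[0,0,0],[0,0,0]],
  [[0,0,0],[0,0,0]],
  [[0,0,0],[0,0,0]],
], claw=0.2, newtons=40)

```text
t: 25.03
tool_pos: [0.5298, 0.3054, 0.1948]
orientation: [-2.319, -2.119, 0.0]
force: [-0.5, 0.3, 0.4]
opening: 0.0381
gripper_force: 40.0
```

Call:
apply_moves([
  [[0,0,-20],[0,0,0]],
  [[0,0,-35],[0,0,0]],
  [[0,0,-35],[0,0,0]],
  [[0,0,-10],[0,0,0.12]],
  [[0,0,0],[0,0,0.12]],
  [[0,0,0],[0,0,0.12]],
  [[0,0,0],[0,0,0.12]],
  [[0,0,0],[0,0,0.12]],
  [[0,0,0],[0,0,0.12]],
  [[0,0,0],[0,0,0.12]],
  [[0,0,0],[0,0,0.12]],
  [[0,0,0],[0,0,0.12]],
])

```text
t: 26.03
tool_pos: [0.5294, 0.3052, 0.2936]
orientation: [3.08, 0.616, -0.003]
force: [0.5, -0.7, -5.1]
opening: 0.0377
gripper_force: 40.0
```

Call:
apply_moves([
  [[0,0,0],[0,0,0.12]],
  [[0,0,0],[0,0,0.12]],
  [[0,0,0],[0,0,0.12]],
  [[0,0,0],[0,0,0.02]],
  [[0,0,0],[0,0,0]],
  [[0,0,0],[0,0,0]],
])

```text
t: 26.53
tool_pos: [0.5296, 0.3053, 0.2943]
orientation: [3.141, 0.039, -0.001]
force: [-0.4, -1.0, -4.0]
opening: 0.0377
gripper_force: 40.0
```

```bash
python3 - <<'E'
from h import *
from plant import robot
s=robot.read_state();print(s["opening"],s["gripper_force"],s["force"],s["q"])
go(s,.669,-.0928,.12,.021+np.pi/2)
E
```

```text
0.03773090470162076 39.98788297176361 [-0.42575209 -1.04306873 -4.01880046] [4.39134408e-01 2.36430290e-01 1.57422138e+00 2.05986180e-05
 1.33195848e+00 1.98539729e+00]
turn about tool z 0.004  shift mm [131.  401.    7.3] q6 1.99
turn about tool z -3.138  shift mm [-131.  -401.     7.3] q6 1.99
tilt err [-0.001 -0.    -1.   ] pos [0.5296 0.3053 0.2943]
```

Call:
apply_moves([
  [[11.9,36.5,0],[0,0,0.004]],
  [[11.9,36.5,0],[0,0,0]],
  [[11.9,36.5,0],[0,0,0]],
  [[11.9,36.5,0],[0,0,0]],
  [[11.9,36.5,0],[0,0,0]],
  [[11.9,36.5,0],[0,0,0]],
  [[11.9,36.5,0],[0,0,0]],
  [[11.9,36.5,0],[0,0,0]],
  [[11.9,36.5,0],[0,0,0]],
  [[11.9,36.5,0],[0,0,0]],
  [[11.9,36,0],[0,0,0]],
  [[0,0,0],[0,0,0]],
])

```text
t: 27.53
tool_pos: [0.6685, -0.1003, 0.2947]
orientation: [3.138, 0.023, 0.002]
force: [0.6, -0.1, -4.5]
opening: 0.0377
gripper_force: 40.0
```

Call:
apply_moves([
  [[0,0,10],[0,0,0]],
  [[0,0,15],[0,0,0]],
  [[0,0,10],[0,0,0]],
  [[0,0,0],[0,0,0]],
  [[0,0,0],[0,0,0]],
  [[0,0,0],[0,0,0]],
])

```text
t: 28.03
tool_pos: [0.6675, -0.0922, 0.2596]
orientation: [-3.141, -0.029, 0.001]
force: [-0.3, -0.3, -3.2]
opening: 0.038
gripper_force: 40.0
```

```bash
python3 - <<'E'
from h import *
from plant import robot
s=robot.read_state();print(s["opening"],s["gripper_force"],s["force"])
go(s,.669,-.0928,.0337,.021+np.pi/2)
c=robot.calibration("wrist")
p,d=robot.read_camera("wrist");cv2.imwrite("pics/w8.png",p);p=p.astype(int)
y=((p[...,1]>140)&(p[...,2]>140)&(p[...,0]<110))
y[:,330:]=0
for r in range(170,235,10):
    q=np.flatnonzero(y[r,180:330])+180
    if len(q)>5: e=w(c,[[q[0]-.5,r],[q[-1]+.5,r]],.008);print(r,q[0],q[-1],e.round(4).tolist())
yy=np.flatnonzero(y[:,200:310].sum(1)>20);print(yy[:3],w(c,[[256,yy[0]-.5]],.008))
E
```

```text
0.0380086275327574 39.98778015375137 [-0.34409154 -0.25763661 -3.22437227]
turn about tool z -0.002  shift mm [ 1.5  0.6 58.9] q6 1.34
turn about tool z 3.139  shift mm [-1.5 -0.6 58.9] q6 1.34
tilt err [-0.001  0.    -1.   ] pos [ 0.6675 -0.0922  0.2596]
170 231 285 [[0.6886, -0.0735, 0.008], [0.6893, -0.1129, 0.008]]
180 231 285 [[0.6811, -0.0735, 0.008], [0.6819, -0.1132, 0.008]]
[156 157 158] [[ 0.69943814 -0.09156403  0.008     ]]
```

Call:
apply_moves([
  [[1.5,1,15],[0,0,0]],
  [[0,0,15],[0,0,0]],
  [[0,0,12],[0,0,0]],
  [[0,0,7],[0,0,0]],
  [[0,0,4],[0,0,0]],
  [[0,0,1],[0,0,0]],
  [[0,0,0],[0,0,0]],
  [[0,0,0],[0,0,0]],
  [[0,0,0],[0,0,0]],
])

```text
t: 28.83
tool_pos: [0.6696, -0.0943, 0.2069]
orientation: [3.141, 0.026, 0.003]
force: [0.1, 0.3, -3.1]
opening: 0.0381
gripper_force: 40.0
```

Call:
apply_moves([
  [[0,0,1],[0,0,0]],
  [[0,0,1],[0,0,0]],
  [[0,0,0],[0,0,0]],
  [[0,0,0],[0,0,0]],
])

```text
t: 29.17
tool_pos: [0.6691, -0.0942, 0.2039]
orientation: [3.141, 0.026, -0.0]
force: [-0.6, -0.1, -4.7]
opening: 0.0376
gripper_force: 40.0
```

Call:
apply_moves([
  [[0,0,1],[0,0,0]],
  [[0,0,1],[0,0,0]],
  [[0,0,0.6],[0,0,0]],
  [[0,0,0],[0,0,0]],
  [[0,0,0],[0,0,0]],
])

```text
t: 29.58
tool_pos: [0.6691, -0.0942, 0.2011]
orientation: [-3.141, -0.026, 0.0]
force: [-0.7, 0.5, -4.5]
opening: 0.038
gripper_force: 40.0
```

Call:
apply_moves([
  [[0,0,0.5],[0,0,0]],
  [[0,0,0],[0,0,0]],
  [[0,0,0],[0,0,0]],
])

```text
t: 29.83
tool_pos: [0.6692, -0.0942, 0.2008]
orientation: [3.141, 0.026, 0.0]
force: [-0.2, 0.5, -4.0]
opening: 0.0381
gripper_force: 40.0
```

Call:
apply_moves([
  [[0,0,0.5],[0,0,0]],
  [[0,0,0],[0,0,0]],
  [[0,0,0],[0,0,0]],
])

```text
t: 30.08
tool_pos: [0.6692, -0.0942, 0.2008]
orientation: [3.141, 0.026, 0.0]
force: [-2.2, -0.0, 1.8]
opening: 0.0376
gripper_force: 40.0
```

Call:
apply_moves([
  [[0,0,0],[0,0,0]],
  [[0,0,0],[0,0,0]],
  [[0,0,0],[0,0,0]],
  [[0,0,0],[0,0,0]],
  [[0,0,0],[0,0,0]],
  [[0,0,0],[0,0,0]],
], claw=0.6)

```text
t: 30.58
tool_pos: [0.6692, -0.0942, 0.2002]
orientation: [3.141, 0.026, 0.0]
force: [0.5, 0.9, 1.1]
opening: 0.0559
gripper_force: 0.0
```

Call:
apply_moves([
  [[0,0,-5],[0,0,0]],
  [[0,0,-15],[0,0,0]],
  [[0,0,-30],[0,0,0]],
  [[0,0,-40],[0,0,0]],
  [[0,0,-40],[0,0,-0.12]],
  [[0,0,0],[0,0,-0.12]],
  [[0,0,0],[0,0,-0.12]],
  [[0,0,0],[0,0,-0.12]],
  [[0,0,0],[0,0,-0.12]],
  [[0,0,0],[0,0,-0.12]],
  [[0,0,0],[0,0,-0.12]],
  [[0,0,0],[0,0,-0.12]],
])

```text
t: 31.58
tool_pos: [0.6692, -0.0942, 0.3321]
orientation: [2.769, 1.482, 0.002]
force: [-0.2, -0.1, 0.8]
opening: 0.0559
gripper_force: 0.0
```

Call:
apply_moves([
  [[0,0,0],[0,0,-0.12]],
  [[0,0,0],[0,0,-0.12]],
  [[0,0,0],[0,0,-0.12]],
  [[0,0,0],[0,0,-0.12]],
  [[0,0,0],[0,0,-0.12]],
  [[0,0,0],[0,0,-0.12]],
  [[0,0,0],[0,0,-0.12]],
  [[0,0,0],[0,0,0]],
  [[0,0,0],[0,0,0]],
])

```text
t: 32.33
tool_pos: [0.6692, -0.0942, 0.3316]
orientation: [1.936, 2.473, 0.001]
force: [0.2, -0.1, -0.4]
opening: 0.0557
gripper_force: 0.0
```

```bash
python3 - <<'E'
from h import *
from plant import robot
s=robot.read_state();print(s["opening"],s["gripper_force"],s["force"],s["q"])
go(s,.635,.130,.16,.245)
E
```

```text
0.055688679522913315 0.0 [ 0.16231526 -0.13318995 -0.37620596] [-2.15720453e-01  3.72656187e-01  1.33939551e+00  2.58174087e-05
  1.42809182e+00 -4.57929837e-01]
turn about tool z -0.003  shift mm [225.8  21.2   4.6] q6 -0.46
turn about tool z 3.139  shift mm [-225.8  -21.2    4.6] q6 -0.46
tilt err [ 0.001 -0.    -1.   ] pos [ 0.6692 -0.0942  0.3316]
```

Call:
apply_moves([
  [[30,3,0],[0,0,0]],
  [[30,3,0],[0,0,0]],
  [[30,3,0],[0,0,0]],
  [[30,3,0],[0,0,0]],
  [[30,3,0],[0,0,0]],
  [[20,3,0],[0,0,0]],
  [[0,3,0],[0,0,0]],
  [[0,0,0],[0,0,0]],
  [[0,0,0],[0,0,0]],
], claw=0.8)

```text
t: 33.08
tool_pos: [0.6483, 0.0753, 0.3307]
orientation: [1.934, 2.475, -0.0]
force: [0.1, -0.6, -0.6]
opening: 0.0745
gripper_force: 0.0
```

```bash
python3 - <<'E'
from h import *
from plant import robot
s=robot.read_state();print(s["tool_pos"])
c=robot.calibration("wrist");np.savez("pics/w9c.npz",**c)
p,d=robot.read_camera("wrist");cv2.imwrite("pics/w9.png",cv2.resize(np.clip(p*1.3,0,255).astype(np.uint8),None,fx=1.56,fy=1.56))
E
```

```text
[0.64830512 0.07529545 0.33069035]
```

View pics/w9.png

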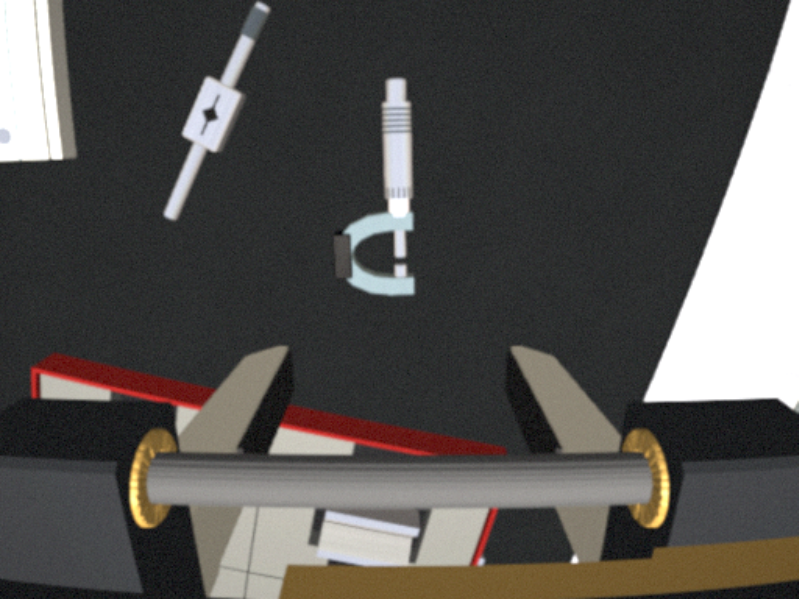

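The micrometer lies with its ratchet end at (397,79), thimble front at (398,199) and frame end at about (400,295), axis nearly straight up the image.

```bash
python3 - <<'E'
from h import *
from plant import robot
c=dict(np.load("pics/w9c.npz"));f=lambda L:(np.array(L)+.5)/1.56-.5
P=w(c,f([[397,79],[397.5,199],[400,294],[383,150],[412,150]]),.010);print(P.round(4))
u=yaw(P[0],P[1]);e=np.array([np.cos(u),np.sin(u)]);print(u,np.linalg.norm(P[1]-P[0]),np.linalg.norm(P[2]-P[0]))
a=P[0][:2]+.052*e;b=P[1][:2]-.012*e;print(a,b)
g=(a+b)/2;go(robot.read_state(),*g,.0225,u+np.pi/2)
E
```

```text
[[0.6205 0.1821 0.01  ]
 [0.6367 0.1184 0.01  ]
 [0.6519 0.0635 0.01  ]
 [0.6221 0.1432 0.01  ]
 [0.6379 0.1471 0.01  ]]
-1.3223525083822978 0.06571206830836995 0.12272882238203858
[0.63331297 0.13170669] [0.63373396 0.13004718]
turn about tool z -0.005  shift mm [ 58.   -0.5 141. ] q6 -0.21
turn about tool z 3.137  shift mm [-58.    0.5 141. ] q6 -0.21
tilt err [ 0. -0. -1.] pos [0.6483 0.0748 0.3305]
```

Call:
apply_moves([
  [[19,0,20],[0,0,-0.005]],
  [[19,0,20],[0,0,0]],
  [[19,-0.5,20],[0,0,0]],
  [[1,0,20],[0,0,0]],
  [[0,0,20],[0,0,0]],
  [[0,0,18],[0,0,0]],
  [[0,0,10],[0,0,0]],
  [[0,0,5],[0,0,0]],
  [[0,0,3],[0,0,0]],
  [[0,0,0],[0,0,0]],
  [[0,0,0],[0,0,0]],
  [[0,0,0],[0,0,0]],
])

```text
t: 34.13
tool_pos: [0.634, 0.1317, 0.1957]
orientation: [1.925, 2.48, 0.002]
force: [-0.2, 0.2, -0.0]
opening: 0.0742
gripper_force: 0.0
```

```bash
python3 - <<'E'
from h import *
from plant import robot
s=robot.read_state();print(s["force"]);go(s,.6335,.131,.024,-1.322+np.pi/2)
p,d=robot.read_camera("wrist");cv2.imwrite("pics/w10.png",p)
E
```

```text
[-0.16430902  0.24342135 -0.00356633]
turn about tool z 0.002  shift mm [-0.6 -0.7  4.7] q6 -0.12
turn about tool z -3.140  shift mm [0.6 0.7 4.7] q6 -0.12
tilt err [ 0.002  0.    -1.   ] pos [0.634  0.1317 0.1957]
```

View pics/w10.png

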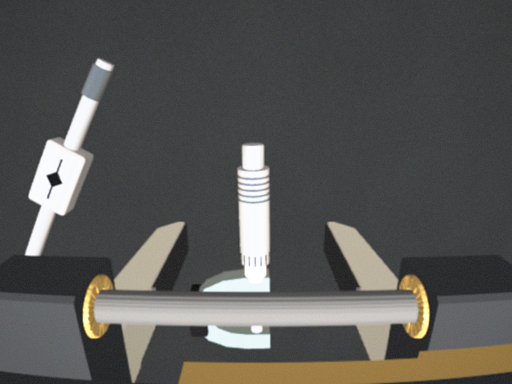

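The thimble (column 254) is centred between the fingers. I'll go down the last few millimetres and close.

Call:
apply_moves([
  [[-0.6,-0.5,2],[0,0,0]],
  [[0,0,1.5],[0,0,0]],
  [[0,0,0],[0,0,0]],
  [[0,0,0],[0,0,0]],
])

```text
t: 34.52
tool_pos: [0.6328, 0.1312, 0.1906]
orientation: [-1.926, -2.482, 0.0]
force: [0.6, 0.3, 0.8]
opening: 0.0744
gripper_force: 0.0
```

Call:
apply_moves([
  [[0,0,0],[0,0,0]],
  [[0,0,0],[0,0,0]],
  [[0,0,0],[0,0,0]],
  [[0,0,0],[0,0,0]],
  [[0,0,0],[0,0,0]],
  [[0,0,0],[0,0,0]],
  [[0,0,0],[0,0,0]],
  [[0,0,0],[0,0,0]],
  [[0,0,0],[0,0,0]],
  [[0,0,0],[0,0,0]],
  [[0,0,0],[0,0,0]],
], claw=0, newtons=30)

```text
t: 35.43
tool_pos: [0.633, 0.1312, 0.1908]
orientation: [1.926, 2.482, 0.0]
force: [0.4, 0.1, -0.5]
opening: 0.0149
gripper_force: 30.0
```

Call:
apply_moves([
  [[0,0,-5],[0,0,0]],
  [[0,0,-5],[0,0,0]],
  [[0,0,-5],[0,0,0]],
  [[0,0,-5],[0,0,0]],
  [[0,0,0],[0,0,0]],
  [[0,0,0],[0,0,0]],
])

```text
t: 35.93
tool_pos: [0.6332, 0.1312, 0.2115]
orientation: [1.925, 2.481, 0.001]
force: [-0.4, 0.4, -1.6]
opening: 0.0153
gripper_force: 30.0
```

```bash
python3 - <<'E'
from h import *
from plant import robot
s=robot.read_state();print(s["force"],s["opening"],s["wrist_torque"])
p,d=robot.read_camera("wrist");cv2.imwrite("pics/w11.png",p)
E
```

```text
[-0.35184926  0.36059345 -1.55037461] 0.015312540195188995 [-0.04373421  0.01498015 -0.01394574]
```

View pics/w11.png

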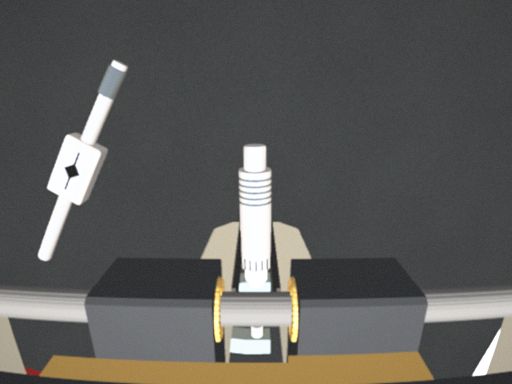

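The micrometer is held level; its thimble is still at column 256 with the ratchet end at (255,146). Carrying it to the tray now.

Call:
apply_moves([
  [[0,0,-20],[0,0,0]],
  [[0,0,-30],[0,0,0]],
  [[0,0,-30],[0,0,-0.11]],
  [[0,0,0],[0,0,-0.11]],
  [[0,0,0],[0,0,-0.11]],
  [[0,0,0],[0,0,-0.11]],
  [[0,0,0],[0,0,-0.11]],
  [[0,0,0],[0,0,-0.11]],
  [[0,0,0],[0,0,-0.11]],
  [[0,0,0],[0,0,-0.11]],
  [[0,0,0],[0,0,-0.11]],
  [[0,0,0],[0,0,-0.11]],
])

```text
t: 36.98
tool_pos: [0.6327, 0.1311, 0.2901]
orientation: [-0.336, -3.123, 0.0]
force: [0.0, 1.0, -3.0]
opening: 0.0148
gripper_force: 30.0
```

Call:
apply_moves([
  [[0,0,0],[0,0,-0.11]],
  [[0,0,0],[0,0,-0.11]],
  [[0,0,0],[0,0,-0.023]],
  [[0,0,0],[0,0,0]],
  [[0,0,0],[0,0,0]],
])

```text
t: 37.4
tool_pos: [0.6328, 0.1312, 0.2904]
orientation: [0.031, -3.141, 0.0]
force: [0.9, 0.4, -2.1]
opening: 0.015
gripper_force: 30.0
```

```bash
python3 - <<'E'
from h import *
from plant import robot
s=robot.read_state();print(s["opening"],s["gripper_force"],s["force"],s["q"])
go(s,.512,-.2228,.12,.021+np.pi/2)
E
```

```text
0.01502570768838216 29.96004045009613 [ 0.93954144  0.41621813 -2.09188671] [ 1.25045858e-01  3.29260447e-01  1.47044222e+00  2.58349216e-05
  1.34238364e+00 -1.46558005e+00]
turn about tool z -0.001  shift mm [ 128.2 -351.3    3.4] q6 -1.47
turn about tool z 3.140  shift mm [-128.2  351.3    3.4] q6 -1.47
tilt err [-0. -0. -1.] pos [0.6328 0.1312 0.2904]
```

Call:
apply_moves([
  [[11.6,-32,0],[0,0,0]],
  [[11.6,-32,0],[0,0,0]],
  [[11.6,-32,0],[0,0,0]],
  [[11.6,-32,0],[0,0,0]],
  [[11.6,-32,0],[0,0,0]],
  [[11.6,-32,0],[0,0,0]],
  [[11.6,-32,0],[0,0,0]],
  [[11.6,-32,0],[0,0,0]],
  [[11.6,-32,0],[0,0,0]],
  [[11.6,-32,0],[0,0,0]],
  [[11.6,-31,0],[0,0,0]],
  [[0,0,0],[0,0,0]],
])

```text
t: 38.4
tool_pos: [0.5117, -0.2275, 0.291]
orientation: [0.025, -3.141, 0.004]
force: [1.1, 0.4, -2.2]
opening: 0.0151
gripper_force: 30.0
```

Call:
apply_moves([
  [[0,0,10],[0,0,0]],
  [[0,0,15],[0,0,0]],
  [[0,0,10],[0,0,0]],
  [[0,0,0],[0,0,0]],
  [[0,0,0],[0,0,0]],
  [[0,0,0],[0,0,0]],
])

```text
t: 38.9
tool_pos: [0.5139, -0.222, 0.2559]
orientation: [-0.037, 3.141, 0.0]
force: [0.7, -1.2, -1.9]
opening: 0.0152
gripper_force: 30.0
```

```bash
python3 - <<'E'
from h import *
from plant import robot
s=robot.read_state();print(s["opening"],s["gripper_force"],s["force"])
go(s,.512,-.2228,.0298,.021+np.pi/2)
c=robot.calibration("wrist")
p,d=robot.read_camera("wrist");cv2.imwrite("pics/w12.png",p);p=p.astype(int)
y=((p[...,1]>140)&(p[...,2]>140)&(p[...,0]<110))
for r in range(100,240,8):
    q=np.flatnonzero(y[r,180:340])+180
    if len(q)>2: e=w(c,[[q[0]-.5,r],[q[-1]+.5,r]],.008);print(r,q[0],q[-1],len(q),e.round(4).tolist())
yy=np.flatnonzero(y[60:250,200:310].sum(1)>3)+60;print(yy[:3],w(c,[[256,yy[0]-.5]],.008))
# held ratchet: bright neutral pixels above
g=(p.min(2)>150)&~y
for r in range(90,240,10):
    q=np.flatnonzero(g[r,225:290])+225
    if len(q): print("g",r,q[0],q[-1])
E
```

```text
0.015249526625901955 29.959879517555237 [ 0.67722965 -1.24928326 -1.87064962]
turn about tool z 0.003  shift mm [ 1.9 -0.7 59.1] q6 -2.09
turn about tool z -3.139  shift mm [-1.9  0.7 59.1] q6 -2.09
tilt err [ 0.  0. -1.] pos [ 0.5139 -0.222   0.2559]
[128 144] [[ 0.46135944 -0.22265181  0.008     ]]
g 110 225 289
g 120 225 289
g 130 225 289
g 140 225 289
g 150 225 289
g 160 225 289
g 170 225 289
g 190 243 267
g 200 241 269
g 210 241 269
g 220 241 269
g 230 241 269
```

Call:
apply_moves([
  [[1.4,-0.7,15],[0,0,0]],
  [[0,0,15],[0,0,0]],
  [[0,0,12],[0,0,0]],
  [[0,0,7],[0,0,0]],
  [[0,0,4],[0,0,0]],
  [[0,0,1],[0,0,0]],
  [[0,0,0],[0,0,0]],
  [[0,0,0],[0,0,0]],
  [[0,0,0],[0,0,0]],
])

```text
t: 39.7
tool_pos: [0.5126, -0.2237, 0.2026]
orientation: [-0.037, 3.14, -0.001]
force: [0.5, 1.1, -2.4]
opening: 0.015
gripper_force: 30.0
```

Call:
apply_moves([
  [[0,0,1],[0,0,0]],
  [[0,0,1],[0,0,0]],
  [[0,0,0],[0,0,0]],
  [[0,0,0],[0,0,0]],
])

```text
t: 40.03
tool_pos: [0.5121, -0.2234, 0.1997]
orientation: [0.036, -3.141, -0.0]
force: [-0.8, 0.2, -2.4]
opening: 0.0153
gripper_force: 30.0
```

```bash
python3 - <<'E'
from h import *
from plant import robot
s=robot.read_state();print(s["force"],s["opening"])
go(s,.5125,-.2228,.0298,.021+np.pi/2)
E
```

```text
[-0.75865195  0.19421265 -2.36813741] 0.015257325936056316
turn about tool z 0.002  shift mm [-0.4  0.6  2.9] q6 -2.1
turn about tool z -3.139  shift mm [ 0.4 -0.6  2.9] q6 -2.1
tilt err [-0.  0. -1.] pos [ 0.5121 -0.2234  0.1997]
```

Call:
apply_moves([
  [[0,0,1],[0,0,0]],
  [[0,0,1],[0,0,0]],
  [[0,0,0.4],[0,0,0]],
  [[0,0,0],[0,0,0]],
  [[0,0,0],[0,0,0]],
])

```text
t: 40.45
tool_pos: [0.5121, -0.2234, 0.1972]
orientation: [0.036, -3.141, -0.0]
force: [0.2, -0.4, -2.8]
opening: 0.0154
gripper_force: 30.0
```

Call:
apply_moves([
  [[0,0,0.6],[0,0,0]],
  [[0,0,0],[0,0,0]],
  [[0,0,0],[0,0,0]],
])

```text
t: 40.7
tool_pos: [0.5122, -0.2235, 0.1968]
orientation: [-0.036, 3.141, -0.0]
force: [-0.6, -0.4, -1.7]
opening: 0.0154
gripper_force: 30.0
```

Call:
apply_moves([
  [[0,0,0.5],[0,0,0]],
  [[0,0,0],[0,0,0]],
  [[0,0,0],[0,0,0]],
])

```text
t: 40.95
tool_pos: [0.5122, -0.2235, 0.1966]
orientation: [-0.036, 3.141, -0.0]
force: [-1.7, 1.2, 4.0]
opening: 0.0152
gripper_force: 30.0
```

Call:
apply_moves([
  [[0,0,0],[0,0,0]],
  [[0,0,0],[0,0,0]],
  [[0,0,0],[0,0,0]],
  [[0,0,0],[0,0,0]],
  [[0,0,0],[0,0,0]],
  [[0,0,0],[0,0,0]],
], claw=0.4)

```text
t: 41.45
tool_pos: [0.5123, -0.2236, 0.1964]
orientation: [-0.036, 3.141, -0.001]
force: [0.0, -1.1, 1.9]
opening: 0.0372
gripper_force: 0.9
```

Call:
apply_moves([
  [[0,0,-4],[0,0,0]],
  [[0,0,-10],[0,0,0]],
  [[0,0,-20],[0,0,0]],
  [[0,0,-40],[0,0,0]],
  [[0,0,-40],[0,0,0]],
  [[0,-30,-40],[0,0,0]],
  [[0,-40,0],[0,0,0]],
  [[0,-40,0],[0,0,0]],
  [[0,-40,0],[0,0,0]],
  [[0,0,0],[0,0,0]],
  [[0,0,0],[0,0,0]],
])

```text
t: 42.37
tool_pos: [0.5149, -0.3702, 0.3436]
orientation: [0.032, -3.141, -0.001]
force: [0.4, 0.6, -0.3]
opening: 0.0374
gripper_force: 0.0
```

```bash
python3 - <<'E'
from h import *
from plant import robot
s=robot.read_state();print(s["tool_pos"],s["opening"],s["force"])
c=robot.calibration("top")
ds=[]
for i in range(6):
    p,d=robot.read_camera("top");ds.append(d)
cv2.imwrite("pics/top9.png",p);d=np.median(ds,0)
E=c["extrinsics"];R=E[:3,:3]
def hgt(X,Y,z):
    uv=cv2.projectPoints(np.array([[X,Y,z]]),cv2.Rodrigues(R)[0],E[:3,3],K(c),c["D"])[0].ravel()
    u,v=np.round(uv).astype(int); q=[wd(c,[[u+i,v+j]],d)[0][2] for i in(-1,0,1) for j in(-1,0,1)]
    return (u,v),np.round(np.median(q),4)
print("ind",hgt(.658,-.219,.032));print("mag top",hgt(.500,-.085,.054),hgt(.525,-.108,.054),hgt(.500,-.108,.054));print("V edge",hgt(.65,-.078,.04),hgt(.69,-.11,.04))
print("mic thimble",hgt(.512,-.2235,.024),"ratchet",hgt(.475,-.224,.022),"frame",hgt(.555,-.255,.02),hgt(.577,-.235,.02))
print("floor",hgt(.512,-.19,.008),"top",hgt(.46,-.18,.024))
# difference of bystanders vs start
a=cv2.imread("pics/top0.png").astype(int);D=np.abs(a-p).max(2)
print("bystander diff",(D[185:268,183:245]>50).sum())
# rotated-square segmentation of micrometer: yellow left visible near outlines
y=((p[...,1]>150)&(p[...,2]>150)&(p[...,0]<120)).astype(np.uint8);y[:,:270]=0
n,l,st,ce=cv2.connectedComponentsWithStats(y);print(st[1:][st[1:,4]>8])
E
```

```text
[ 0.51488638 -0.37020533  0.34364975] 0.037396324694908195 [ 0.40603593  0.64057307 -0.29539457]
ind ((np.int64(365), np.int64(146)), np.float64(0.035))
mag top ((np.int64(309), np.int64(209)), np.float64(0.0554)) ((np.int64(319), np.int64(199)), np.float64(0.0567)) ((np.int64(319), np.int64(209)), np.float64(0.0564))
V edge ((np.int64(306), np.int64(147)), np.float64(0.0417)) ((np.int64(320), np.int64(131)), np.float64(0.0419))
mic thimble ((np.int64(367), np.int64(207)), np.float64(0.0255)) ratchet ((np.int64(368), np.int64(223)), np.float64(0.0256)) frame ((np.int64(380), np.int64(190)), np.float64(0.0264)) ((np.int64(371), np.int64(181)), np.float64(0.0234))
floor ((np.int64(352), np.int64(208)), np.float64(0.0105)) top ((np.int64(349), np.int64(229)), np.float64(0.0254))
bystander diff 0
[[353 152  13  13  27]
 [364 189   2   6   9]
 [315 194   1  11  11]
 [363 201   3  29  51]]
```

```bash
python3 -c "
from plant import robot
print(robot.close_job())"
```

```text
the job is handed in; nothing more can be done
None
```

All four tools are set down in their own recesses, with measured heights matching flat seating. The tap wrench and jaw pads were not moved, and I handed the job in at about 43 s.

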